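# Hang the two corner-hole chopping boards on the hook stand

### The job

Hang the two wooden boards that have a hole in a corner on the hook stand by their holes: the tall one on the left hook (seen from the robot), the short one on the right hook. The hole is off to one side, so turn each board until its weight is under the hook and let go gently, so that it stays hanging still and does not drop or swing. Leave the board without a hole in its rack and do not disturb anything else.

Things in the scene. Friction and masses are not known exactly. Their poses are not given: they have to be found in the camera images.
- hook_left (a point): point on the axis of the left (+y) hook arm, z = 215 mm, axes as the stand. Crossbar axis 85 mm behind it (+x). The level arm ends 30 mm before it (-x); the next 10 mm rise 12 mm as the upturned tip (top 15.5 mm over the arm's axis). A 32 mm hole passes over the tip moving level to +x, its centre about 5 mm over this point, and is then lowered on the arm
- hook_right (a point): the same point on the right (-y) hook arm
- tall_board_mid (a point): centre of the tall wooden board: 100 mm wide (y), 150 high (z), 12 thick (x), 0.11 to 0.23 kg, upright in one of the rack's slots. x: its normal, away from the robot at the start; y: its width, to the left; z up. Centre of mass at (0, 1.5, -2.9) mm; hanging freely by the hole its z axis leans 27 degrees to its +y side
- tall_board_hole (a point): centre of the tall board's round 32 mm through hole (axis x), in its upper right corner seen from the robot: 26.5 mm to -y and 51.5 mm above the board's centre
- short_board_mid (a point): centre of the short wooden board: 92 mm wide, 120 high, 12 thick, 0.07 to 0.16 kg; axes and start as the tall board (another slot). Centre of mass at (0, -1.8, -2.9) mm; hanging freely by the hole its z axis leans 32 degrees to its -y side
- short_board_hole (a point): centre of the short board's round 32 mm through hole, in its upper left corner seen from the robot: 22.5 mm to +y and 36.5 mm above the board's centre
- plain_board_mid (a point): centre of the board without a hole: 96 mm wide, 136 mm high, 12 mm thick; stands in the remaining slot of the rack and stays there
- rack: fixed steel wire rack; origin on the table under its centre, x away from the robot, y left. Slots at x = -66, 0, 66 mm, boards across them (normal along x) in any order, on bars 8 mm high. Each slot: two wire hoops 66 mm high, 85 mm wide, 16 mm between; draw boards straight up. Behind and above it a wall cabinet: front at world x = 0.63, underside z = 0.645, from y = 0.14 leftwards
- wine_bottle_mid (a point): centre of a standing dark wine bottle, 70 mm across, 348 mm high (bystander)
- pepper_mill_mid (a point): centre of a standing wooden pepper mill, 58 mm across, 170 mm high (bystander)
- mustard_jar_mid (a point): centre of a standing jar, 63 mm across, 90 mm high (bystander)
- squeeze_bottle_mid (a point): centre of a standing white squeeze bottle, 58 mm across, 195 mm high (bystander)
- spice_jar_mid (a point): centre of a standing spice jar, 41 mm across, 105 mm high (bystander)
- timer_mid (a point): centre of a round kitchen timer, 64 mm across, 52 mm high (bystander)
- stand: fixed bare-steel hook stand: base plate 100 x 300 x 12 mm, two 16 mm posts 270 mm apart, 16 mm crossbar at z = 215 mm with two hooks, round arms 7 mm thick and 190 mm apart, level towards -x with upturned tips. Origin on the table under the crossbar's middle; x away from the robot, y left. A wall fitting is behind it above z = 0.43
Things that resemble listed ones, but are neither listed nor needed, are in the scene too. Leave any purple look-alike of the part that bears short_board_mid alone.

How it is judged:
By the outcome, as a careful person would: the job done as asked, in the order asked, and still so for the second after the job is handed in, with the robot touching nothing.
It also fails if it takes over 72 s, if anything falls off the work surface, if the arm or the gripper's body presses on something with over 40 N, if the wrist force passes 120 N, or if a joint passes its speed limit or range.

### The arm

A 6-joint arm with a two-finger parallel gripper is mounted at the origin on a cart in front of the work surface, level with it; the furniture and walls round the work are solid. World frame = base frame: x ahead of the robot, y to its left, z up, the work surface at z = 0. Lengths are in m, angles in degrees, forces in N, time in s.
With the tool pointing down it reaches from about 0.375 to 0.9 m from the base axis. Payload 3.1 kg.
Tool frame: the origin (TCP) lies between the finger pads; the fingertips stand 11 mm ahead of it and the grasp point (between the pads) lies 8 mm behind it; z points along the fingers, y is the line along which they close (so a half turn about z gives the same grasp; the last joint's range is limited). The gripper opens to 87 mm and grips with 3 to 60 N. Pads are 19 mm wide; open, the fingers measure 117 mm over their backs; the gripper's body (75 mm by 190 mm) begins 51 mm behind the grasp point.
Start: joints at [59.215, 30.224, 82.088, -0, 67.689, -10.227], TCP at [0.219, 0.585, 0.234] pointing down, gripper open.
Joint ranges: [-176.69, 176.69], [-43.24, 126.21], [12.49, 139.97], [-82, 262], [0, 151.66], [-163.58, 163.58]. Speed limits (degrees/s): [159.86, 159.86, 180, 180, 180, 180].

### API

Orientations are given as a 3x3 rotation matrix whose columns are the frame's x, y, z axes.
In Python, from rig import bot, viewer, workorder, nets gives the robot as it stands. The module is installed in compiled form; this text tells all that it offers.
- The arm moves only by the tool move_arm, never from a script. Its argument "increments" is a list of rows, each a list of 7 numbers: the shift along the tool's x, y, z normalised to -1 to 1, where 1 is 0.3 m, then the turn, a rotation vector about the tool's x, y, z normalised to -1 to 1, where 1 is pi rad, then the opening, from 0 (shut) to 1 (fully open). In form: [[tx, ty, tz, wx, wy, wz, grip], ...]. A call has 1 to 10 rows; each row is the pose to reach, as a shift and turn from the pose commanded when the call began, along the tool's axes at that moment, turning the shorter way round; what a row does not reach only later rows make up. A row lasts 1/12 s, in which the tool goes at most 41.7 mm and 7.16 degrees, less where a joint would pass 70% of its speed; a pose out of reach is approached as far as the arm can. A call with a number of a shift or a turn outside -1 to 1 is refused whole. A call with a gripper value outside its range is refused whole. The fingers move at their own pace and stop on an object; the grip force is fixed at half the most. Time passes only in rows, so rows that repeat a pose let the fingers close. It gives the time, the measured TCP pose, the force, the opening and the grip force at its end, in the units of the state.
- bot.read_state(): the state, without advancing time (a new reading comes with each control period).
- viewer.capture(name): name is "side" or "top"; returns a dict with "image" (400x640x3 uint8, blue, green, red), "K" (3x3 intrinsics, pixels), "dist" ([k1, k2, p1, p2, k3] as OpenCV has them; the pictures are not rectified), "eye" and "orientation" of the camera in the world. Camera axes: x right, y up, looking along -z (the intrinsics and any distortion apply to the point x, -y, -z); pixel columns grow to the right and rows downward; lengths in m; the calibration is good to about 2 mm. A picture is of the moment at which its call begins. There is no depth.
- workorder.hand_in(): hands the job in; it is judged then, once.
Trained networks look in the newest picture that a camera, given by its name, has taken for a name from the list of things; names that differ only in an ending like _2 or _b are one class to them, and where a whole thing is asked for, a point or a joint stands for the part that bears it (a point fixed in the world has none). Each returns a list of dicts, best first, with "conf" (0 to 1); they miss things now and then, are a little off and sometimes report something else, mostly with a low value. They report only what shows in the picture. A call takes as long as a camera call. They do not tell look-alikes from the thing itself.
- nets.find_in(camera, thing): "location" ([column, row] in pixels, amid what is visible of it).
The state is a dict: "time_s": time; "joint_positions": joint angles; "qvel": joint speeds; "tau": joint torques, N m; "position": TCP position; "tcp_rot": TCP orientation; "force": force on the tool from outside, world axes, zero at the start; "moment": the same for the moment, N m; "opening": opening from 0.0 (shut) to 1.0 (fully open); "grasp_force": force on a finger pad.
Only numpy, scipy, OpenCV 4.12 (cv2) and the standard library are available. Lean on these libraries where they do the work, as an engineer would, in place of code of your own. Each camera call takes 0.05 s, during which the arm holds its last target. There are 200 camera calls.

## Working session

There is one attempt and no reset: what is moved stays moved. The work goes in short steps, Python scripts to look and compute and a tool call to move; the robot and the scene stay as the last step left them, time stands still between calls to the robot, and variables do not carry over. Pictures are saved under pics/ and viewed, at most 10 in all, crops included, and the job is handed in when it is done.

Besides the shell and the picture viewer there is one more tool, called by a JSON object that holds its "fn" and its "kwargs", one argument or row to a line. move_arm: Moves the arm, as the interface text tells. Its arguments: {"type":"object","properties":{"increments":{"type":"array"}},"required":["increments"]}

```bash
mkdir -p pics; cat > h.py <<'E'
import numpy as np, cv2
from rig import bot, viewer, workorder, nets
def cap(n):
    return viewer.capture(n)
def pose(c):
    R=np.array(c["orientation"]);
    if R.shape!=(3,3):
        from scipy.spatial.transform import Rotation as Ro; R=Ro.from_quat(R).as_matrix()
    return np.array(c["eye"],float),R
def ray(c,p):
    e,R=pose(c)
    u=cv2.undistortPoints(np.array([[p]],float),np.array(c["K"],float),np.array(c["dist"],float))[0,0]
    d=R@np.array([u[0],-u[1],-1.0]); return e,d/np.linalg.norm(d)
def proj(c,P):
    e,R=pose(c); q=(np.atleast_2d(P)-e)@R; q=q*[1,-1,-1]
    return cv2.projectPoints(q,np.zeros(3),np.zeros(3),np.array(c["K"],float),np.array(c["dist"],float))[0][:,0]
def onz(c,p,z):
    e,d=ray(c,p); return e+d*(z-e[2])/d[2]
def tri(c1,p1,c2,p2):
    e1,d1=ray(c1,p1);e2,d2=ray(c2,p2)
    A=np.stack([d1,-d2],1); t=np.linalg.lstsq(A,e2-e1,rcond=None)[0]
    a,b=e1+t[0]*d1,e2+t[1]*d2; return (a+b)/2,np.linalg.norm(a-b)
E
python3 - <<'E'
from h import *
np.set_printoptions(precision=3,suppress=True)
C={}
for n in("side","top"):
    c=C[n]=cap(n); cv2.imwrite(f"pics/{n}0.png",c["image"]); print(n,c["eye"],c["orientation"],c["K"],c["dist"])
    for t in "hook_left hook_right tall_board_mid tall_board_hole short_board_mid short_board_hole plain_board_mid rack stand wine_bottle_mid pepper_mill_mid mustard_jar_mid squeeze_bottle_mid spice_jar_mid timer_mid".split():
        print(t,[(np.round(r["location"],1).tolist(),round(r["conf"],2)) for r in nets.find_in(n,t)[:3]])
s=bot.read_state(); print(s)
E
```

```text
side [ 0.544 -0.927  0.879] [[ 1.     0.005  0.015]
 [ 0.008  0.637 -0.771]
 [-0.013  0.771  0.637]] [[391.788   0.    323.063]
 [  0.    391.788 200.127]
 [  0.      0.      1.   ]] [0.03 0.   0.   0.   0.  ]
hook_left [([358.3, 263.3], 0.78)]
hook_right [([357.9, 264.9], 0.66)]
tall_board_mid [([321.3, 159.0], 0.8), ([359.8, 267.8], 0.27)]
tall_board_hole [([261.6, 282.4], 0.67), ([317.5, 161.2], 0.53), ([283.2, 166.1], 0.41)]
short_board_mid [([284.5, 165.8], 0.79), ([314.7, 140.8], 0.51)]
short_board_hole [([285.0, 163.1], 0.52), ([260.9, 282.4], 0.19)]
plain_board_mid [([300.7, 160.1], 0.84)]
rack [([307.8, 175.2], 0.63)]
stand [([360.0, 267.3], 0.92)]
wine_bottle_mid [([366.0, 159.2], 0.91)]
pepper_mill_mid [([301.2, 201.3], 0.69)]
mustard_jar_mid [([277.7, 250.0], 0.56)]
squeeze_bottle_mid [([303.4, 307.1], 0.78), ([357.9, 265.3], 0.65)]
spice_jar_mid []
timer_mid [([262.6, 283.7], 0.86)]
top [ 0.382 -0.015  1.468] [[-0.027  0.995 -0.099]
 [-1.    -0.028 -0.009]
 [-0.011  0.099  0.995]] [[430.859   0.    321.206]
 [  0.    430.859 199.831]
 [  0.      0.      1.   ]] [-0.038  
[... 546 characters left out ...]
237.6], 0.91)]
squeeze_bottle_mid [([440.9, 211.4], 0.73), ([237.9, 246.6], 0.56)]
spice_jar_mid [([293.5, 238.7], 0.59)]
timer_mid [([396.1, 247.4], 0.73), ([371.9, 168.7], 0.34)]
{'time_s': 1.6, 'joint_positions': array([ 59.212,  30.225,  82.088,   0.002,  67.69 , -10.226]), 'qvel': array([-0.07 ,  0.077,  0.062, -0.073, -0.039,  0.095]), 'tau': array([  0.   , -44.   , -17.698,   0.063,   0.05 ,  -0.   ]), 'position': array([0.219, 0.585, 0.234]), 'tcp_rot': array([[-0.936,  0.351, -0.   ],
       [ 0.351,  0.936, -0.   ],
       [ 0.   , -0.   , -1.   ]]), 'force': array([-0.397,  0.103,  0.311]), 'moment': array([0.031, 0.003, 0.051]), 'grasp_force': 0.0, 'opening': 1.0019987867904345}
```

View pics/side0.png

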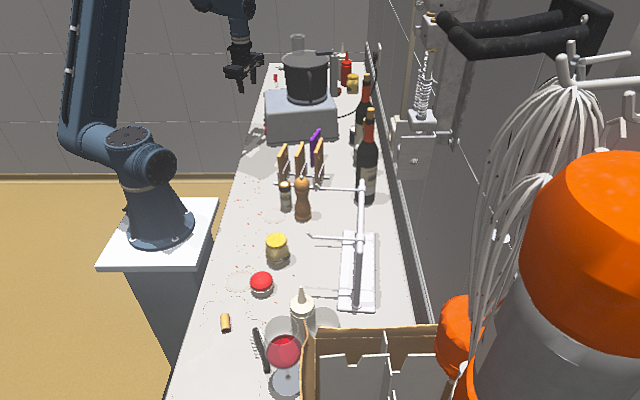

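View pics/top0.png

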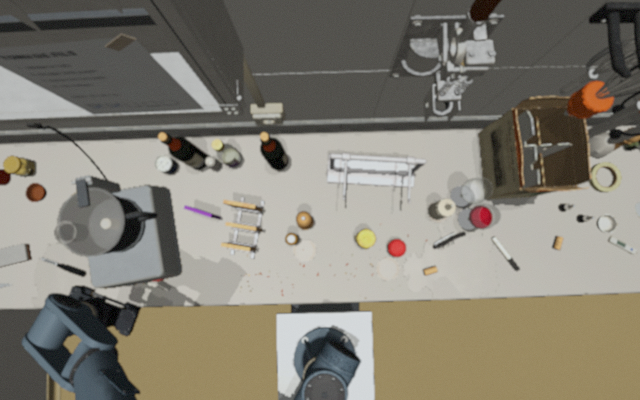

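Side view: the rack's three boards stand at about columns 284, 301 and 320, row 160; the purple look-alike is at (315,140) and the stand at (360,265). Top view: the rack is at (242,225) and the stand at (373,170). I'll enlarge both.

```bash
python3 - <<'E'
import cv2,numpy as np
s=cv2.imread("pics/side0.png");t=cv2.imread("pics/top0.png")
r=lambda im,x,y,w,h:cv2.resize(im[y:y+h,x:x+w],(400,300),interpolation=cv2.INTER_CUBIC)
cv2.imwrite("pics/crop1.png",np.vstack([np.hstack([r(s,262,120,80,60),r(s,300,170,120,150*0+90)]),np.hstack([r(t,200,180,100,75),r(t,320,140,120,90)])]))
E
```

```text
(no output)
```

View pics/crop1.png

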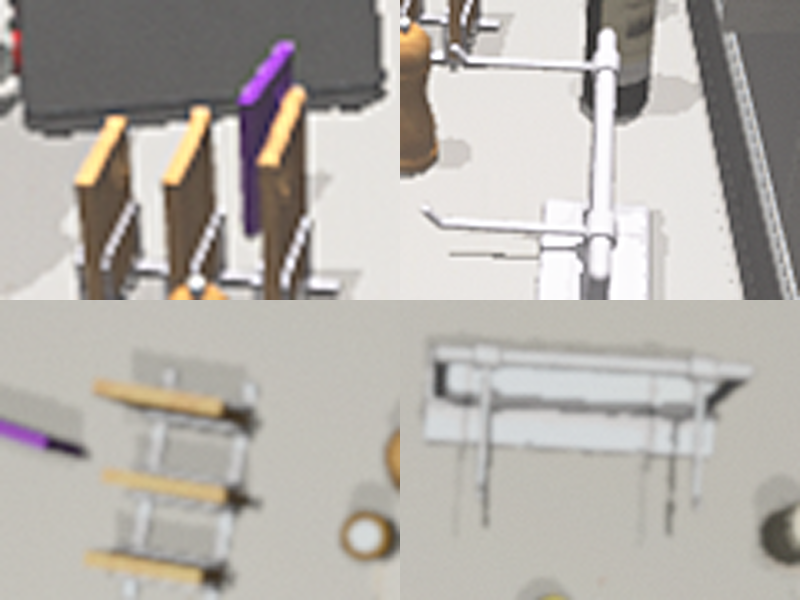

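```bash
cat > m1.py <<'E'
from h import *
from scipy.optimize import least_squares
np.set_printoptions(precision=4,suppress=True)
C={n:cap(n) for n in("side","top")}
sp=lambda x,y:[(x-400)/3.333+300-.4,y/3.333+170-.4]
tp=lambda x,y:[(x-400)/3.333+320-.4,(y-300)/3.333+140-.4]
rs=lambda x,y:[x/5+262-.4,y/5+120-.4]
rt=lambda x,y:[x/4+200-.4,(y-300)/4+180-.4]
M=[((0,.095,.215),sp(607,62),tp(487,356)),((0,-.095,.215),sp(602,228),tp(703,368)),
((-.125,.095,.228),sp(452,48),tp(480,490)),((-.125,-.095,.228),sp(425,208),tp(697,505))]
for m,a,b in M: print(m,*tri(C["side"],a,C["top"],b))
def T(p,P):
    c,s=np.cos(p[2]),np.sin(p[2]);return np.array([p[0]+c*P[0]-s*P[1],p[1]+s*P[0]+c*P[1],P[2]])
def f(p): return np.concatenate([np.r_[proj(C["side"],T(p,m))[0]-a,proj(C["top"],T(p,m))[0]-b] for m,a,b in M])
r=least_squares(f,[.5,-.1,0],x_scale=[.1,.1,.1]);print("stand",r.x[:2],np.degrees(r.x[2]),r.fun.reshape(-1,4))
for k,h in(("hl",.095),("hr",-.095)):print(k,T(r.x,(-.085,h,.215)))
B={"tall":(.158,rs(268,163),rs(298,95),rt(96,386),rt(224,409),.1),"plain":(.144,rs(170,183),rs(205,112),rt(106,474),rt(230,497),.096),"short":(.128,rs(86,183),rs(120,122),rt(89,557),rt(207,576),.092)}
for k,(z,sr,sl,tl,tr_,w) in B.items():
    L,el=tri(C["side"],sl,C["top"],tl);R,er=tri(C["side"],sr,C["top"],tr_)
    l,rr=onz(C["top"],tl,z),onz(C["top"],tr_,z); d=l-rr
    print(k,"tri",L,el,R,er,"top@z mid",(l+rr)/2,np.linalg.norm(d),np.degrees(np.arctan2(-d[0],d[1])))
    l,rr=onz(C["side"],sl,z),onz(C["side"],sr,z); d=l-rr
    print("   side@z mid",(l+rr)/2,np.linalg.norm(d),np.degrees(np.arctan2(-d[0],d[1])))
for n,z in dict(wine_bottle_mid=.3,pepper_mill_mid=.15,mustard_jar_mid=.08,squeeze_bottle_mid=.15,spice_jar_mid=.09,timer_mid=.04).items():
    q=nets.find_in("top",n); print(n,[onz(C["top"],x["location"],z)[:2] for x in q[:1]])
print([onz(C["top"],p,.12)[:2] for p in((186,207),(221,216))])
E
python3 m1.py
```

```text
(0, 0.095, 0.215) [ 0.6328 -0.0793  0.2199] 0.0018087189880148884
(0, -0.095, 0.215) [ 0.6166 -0.2695  0.2188] 0.0013364664931538148
(-0.125, 0.095, 0.228) [ 0.5093 -0.0693  0.2284] 0.005927983834025994
(-0.125, -0.095, 0.228) [ 0.4928 -0.257   0.2274] 0.0025078122253700185
stand [ 0.6254 -0.1734] -4.857741060209028 [[-0.2008  1.3256 -0.3173 -0.1806]
 [-0.1114  0.7347 -0.7926 -0.1904]
 [ 0.9091 -0.3211 -0.2697  1.2   ]
 [ 0.4938 -0.1343  0.2771  0.4105]]
hl [ 0.5487 -0.0715  0.215 ]
hr [ 0.5326 -0.2608  0.215 ]
tall tri [0.517  0.2974 0.1535] 0.0006072237525704051 [0.4969 0.1978 0.1597] 0.0026571933351536895 top@z mid [0.506  0.2471 0.158 ] 0.10046428164108072 -11.73176089187801
   side@z mid [0.5078 0.2453 0.158 ] 0.09104405424090162 -12.232649083525638
plain tri [0.4497 0.2925 0.1429] 0.0009915246932736756 [0.43   0.1963 0.1452] 0.002247471761716652 top@z mid [0.4391 0.2442 0.144 ] 0.09790036808379377 -11.935058363955449
   side@z mid [0.4406 0.2446 0.144 ] 0.09433950983066106 -11.889469850513125
short tri [0.386  0.3105 0.124 ] 0.00030212242535090277 [0.3698 0.217  0.1321] 0.001918790127841929 top@z mid [0.3773 0.2636 0.128 ] 0.09350988114672008 -10.477351085211769
   side@z mid [0.3784 0.2638 0.128 ] 0.08233007066585847 -12.037800742753722
wine_bottle_mid [array([0.6364, 0.1271])]
pepper_mill_mid [array([0.4499, 0.0456])]
mustard_jar_mid [array([ 0.3877, -0.1512])]
squeeze_bottle_mid [array([ 0.4768, -0.3689])]
spice_jar_mid [array([0.3969, 0.0966])]
timer_mid [array([ 0.3578, -0.2457])]
[array([0.5047, 0.4251]), array([0.4732, 0.3137])]
```

```bash
cat > p.py <<'E'
from h import *
from scipy.spatial.transform import Rotation as Ro
np.set_printoptions(precision=4,suppress=True)
def boardR(yaw,lean): # lean>0: board z towards +y
    return (Ro.from_euler('z',yaw,degrees=True)*Ro.from_euler('x',-lean,degrees=True)).as_matrix()
def tool(B,c,g,a):   # board R, centre, grasp point in board (m), a: body leans to board -y (deg)
    s,k=np.sin(np.radians(a)),np.cos(np.radians(a))
    T=B@np.array([[0,1,0],[k,0,s],[s,0,-k]]) ; return c+B@np.array(g)+.008*T[:,2],T
def inc(P,T,st=None):
    st=st or bot.read_state(); R=np.array(st["tcp_rot"])
    return np.round(np.r_[R.T@(P-st["position"])/.3, Ro.from_matrix(R.T@T).as_rotvec()/np.pi],4)
G=dict(tall=(0,.010,.067),short=(0,-.008,.052)); A=dict(tall=13,short=-16)
H=dict(tall=(0,-.0265,.0515),short=(0,.0225,.0365))
def show():
    s=bot.read_state(); print(*[(k,np.round(s[k],4)) for k in("time_s","position","force","moment","opening","grasp_force","joint_positions")]); return s
E
python3 - <<'E'
from p import *
c=cap("top")
for p in((208,160),(236,160),(275,165)): print(onz(c,p,0))
B=boardR(-12,0)
for dz in(.15,0): print(dz,*tool(B,np.array([.507,.246,.083+dz]),G["tall"],13),inc(*tool(B,np.array([.507,.246,.083+dz]),G["tall"],13)))
E
```

```text
[0.6776 0.3878 0.    ]
[0.6746 0.2899 0.    ]
[0.6529 0.1545 0.    ]
0.15 [0.5095 0.2575 0.2922] [[ 0.2026  0.9781  0.0468]
 [ 0.9531 -0.2079  0.22  ]
 [ 0.225   0.     -0.9744]] [-1.2887 -0.6832 -0.1955 -0.0513  0.0596  0.4504]
0 [0.5095 0.2575 0.1422] [[ 0.2026  0.9781  0.0468]
 [ 0.9531 -0.2079  0.22  ]
 [ 0.225   0.     -0.9744]] [-1.2887 -0.6832  0.3045 -0.0513  0.0596  0.4504]
```

{"fn": "move_arm", "kwargs": {
  "increments": [
    [-0.9,-0.48,-0.2,0,0,0.38,0.45],
    [-0.9,-0.48,-0.2,0,0,0.38,0.45],
    [-0.9,-0.48,-0.2,0,0,0.38,0.45],
    [-0.9,-0.48,-0.2,0,0,0.38,0.45],
    [-0.9,-0.48,-0.2,0,0,0.38,0.45],
    [-0.9,-0.48,-0.2,0,0,0.38,0.45],
    [-0.9,-0.48,-0.2,0,0,0.38,0.45],
    [-0.9,-0.48,-0.2,0,0,0.38,0.45],
    [-0.9,-0.48,-0.2,0,0,0.38,0.45],
    [-0.9,-0.48,-0.2,0,0,0.38,0.45]
  ]
}}

```text
time_s: 2.88
position: [0.4233, 0.3542, 0.2941]
tcp_rot: [[-0.009, 1.0, 0.001], [1.0, 0.009, 0.001], [0.001, 0.001, -1.0]]
force: [-0.8, 0.1, 1.0]
opening: 0.46
grasp_force: 0.0
```

```bash
python3 - <<'E'
from p import *
show();B=boardR(-12,0)
for dz in(.15,.04): print(inc(*tool(B,np.array([.507,.246,.083+dz]),G["tall"],13)))
E
```

```text
('time_s', np.float64(2.8833)) ('position', array([0.4233, 0.3542, 0.2941])) ('force', array([-0.7992,  0.1271,  1.0044])) ('moment', array([-0.1207,  0.0689, -0.0294])) ('opening', np.float64(0.4596)) ('grasp_force', np.float64(0.0)) ('joint_positions', array([28.3169, 20.6493, 88.4259,  0.0013, 70.8504, 27.7886]))
[-0.3247  0.2842  0.0065 -0.0076  0.0717  0.0693]
[-0.325   0.2838  0.3732 -0.0076  0.0717  0.0693]
```

{"fn": "move_arm", "kwargs": {
  "increments": [
    [-0.325,0.284,0.13,-0.0076,0.0717,0.0693,0.45],
    [-0.325,0.284,0.13,-0.0076,0.0717,0.0693,0.45],
    [-0.325,0.284,0.13,-0.0076,0.0717,0.0693,0.45],
    [-0.325,0.284,0.13,-0.0076,0.0717,0.0693,0.45],
    [-0.325,0.284,0.13,-0.0076,0.0717,0.0693,0.45],
    [-0.325,0.284,0.13,-0.0076,0.0717,0.0693,0.45],
    [-0.325,0.284,0.13,-0.0076,0.0717,0.0693,0.45]
  ]
}}

```text
time_s: 3.47
position: [0.5079, 0.2607, 0.255]
tcp_rot: [[0.193, 0.98, 0.043], [0.955, -0.198, 0.22], [0.224, -0.001, -0.974]]
force: [-0.3, 0.4, -0.5]
opening: 0.45
grasp_force: 0.0
```

```bash
python3 - <<'E'
from p import *
show();B=boardR(-12,0)
for dz in(.03,0): print(inc(*tool(B,np.array([.507,.246,.083+dz]),G["tall"],13)))
s=cap("side")["image"];t=cap("top")["image"]
r=lambda im,x,y:cv2.resize(im[y:y+75,x:x+100],(400,300),interpolation=cv2.INTER_CUBIC)
cv2.imwrite("pics/c2.png",np.hstack([r(s,255,110),r(t,200,180)]))
E
```

```text
('time_s', np.float64(3.4667)) ('position', array([0.5079, 0.2607, 0.255 ])) ('force', array([-0.2972,  0.3871, -0.5393])) ('moment', array([-0.2299,  0.0781, -0.0457])) ('opening', np.float64(0.4497)) ('grasp_force', np.float64(0.0)) ('joint_positions', array([ 9.5488, 22.1103, 94.4212, 14.0923, 59.5939, 14.2048]))
[-0.071   0.0075  0.2667 -0.0011  0.0002  0.0032]
[-0.0934  0.0076  0.3642 -0.0011  0.0002  0.0032]
```

View pics/c2.png

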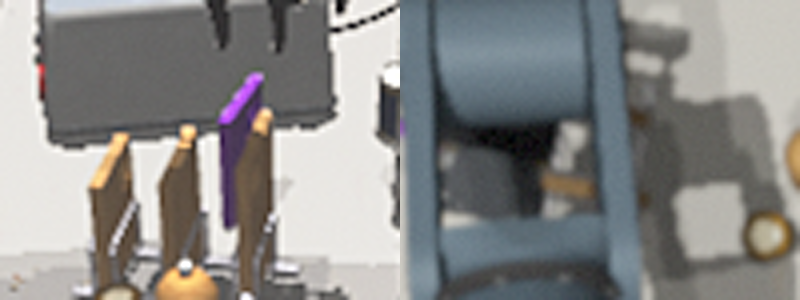

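The fingers straddle the tall board's top edge in the side view, their midpoint at about column 317 against the board's 318. I'll descend and grip.

{"fn": "move_arm", "kwargs": {
  "increments": [
    [-0.06,0.0075,0.2,-0.001,0,0.003,0.45],
    [-0.06,0.0075,0.2,-0.001,0,0.003,0.45],
    [-0.093,0.0075,0.3,-0.001,0,0.003,0.45],
    [-0.093,0.0075,0.364,-0.001,0,0.003,0.45],
    [-0.093,0.0075,0.364,-0.001,0,0.003,0.45],
    [-0.093,0.0075,0.364,-0.001,0,0.003,0.45]
  ]
}}

```text
time_s: 4.07
position: [0.5092, 0.2579, 0.1417]
tcp_rot: [[0.201, 0.978, 0.045], [0.954, -0.206, 0.219], [0.224, -0.001, -0.975]]
force: [0.9, 0.0, 0.8]
opening: 0.448
grasp_force: 0.0
```

{"fn": "move_arm", "kwargs": {
  "increments": [
    [0,0,0,0,0,0,0.3],
    [0,0,0,0,0,0,0.25],
    [0,0,0,0,0,0,0.2],
    [0,0,0,0,0,0,0.15],
    [0,0,0,0,0,0,0.1],
    [0,0,0,0,0,0,0.05],
    [0,0,0,0,0,0,0],
    [0,0,0,0,0,0,0],
    [0,0,0,0,0,0,0]
  ]
}}

```text
time_s: 4.82
position: [0.5107, 0.2566, 0.1426]
tcp_rot: [[0.203, 0.978, 0.048], [0.953, -0.209, 0.22], [0.225, 0.001, -0.974]]
force: [-0.5, -0.0, 6.8]
opening: 0.133
grasp_force: 29.9
```

```bash
python3 - <<'E'
from p import *
show();B=boardR(-12,0)
print(inc(*tool(B,np.array([.507,.246,.083+0]),G["tall"],13)))
E
```

```text
('time_s', np.float64(4.8167)) ('position', array([0.5107, 0.2566, 0.1426])) ('force', array([-0.5355, -0.0381,  6.7551])) ('moment', array([-0.1549,  0.283 , -0.0034])) ('opening', np.float64(0.1333)) ('grasp_force', np.float64(29.9467)) ('joint_positions', array([  9.0948,  31.3412, 100.6543,  17.3642,  44.5182,   9.0916]))
[ 0.002  -0.0047  0.0018  0.0004  0.     -0.0003]
```

{"fn": "move_arm", "kwargs": {
  "increments": [
    [0.0075,0,-0.0325,0,0,0,0],
    [0.0225,0,-0.0974,0,0,0,0],
    [0.0375,0,-0.1624,0,0,0,0],
    [0.0525,0,-0.2273,0,0,0,0],
    [0.0675,0,-0.2922,0,0,0,0],
    [0.0825,0,-0.3572,0,0,0,0],
    [0.0975,0,-0.4221,0,0,0,0],
    [0.1125,0,-0.487,0,0,0,0],
    [0.1275,0,-0.552,0,0,0,0],
    [0.135,0,-0.584,0,0,0,0]
  ]
}}

```text
time_s: 5.65
position: [0.5108, 0.2568, 0.3242]
tcp_rot: [[0.203, 0.978, 0.05], [0.953, -0.209, 0.22], [0.225, 0.003, -0.974]]
force: [0.2, -0.4, -2.2]
opening: 0.129
grasp_force: 29.9
```

```bash
python3 - <<'E'
from p import *
show()
hl=np.array([.5487,-.0715,.215]); ys=-4.86; S=boardR(ys,0)
def hang(bd,hook,dx,dz,lean,a=None):   # hole centre at hook + stand (dx,0,dz)
    B=boardR(ys,lean); c=hook+S@[dx,0,dz]-B@np.array(H[bd]); return tool(B,c,G[bd],A[bd])
for dx,dz in((-.09,.06),(-.09,.005),(0,.005)): P,T=hang("tall",hl,dx,dz,27); print(P,inc(P,T))
s=cap("side")["image"];t=cap("top")["image"]
r=lambda im,x,y:cv2.resize(im[y:y+150,x:x+200],(400,300),interpolation=cv2.INTER_CUBIC)
cv2.imwrite("pics/c3.png",np.hstack([r(s,230,50),r(t,200,120)]))
E
```

```text
('time_s', np.float64(5.65)) ('position', array([0.5108, 0.2568, 0.3242])) ('force', array([ 0.2308, -0.424 , -2.2119])) ('moment', array([-0.3008,  0.0743, -0.0597])) ('opening', np.float64(0.129)) ('grasp_force', np.float64(29.9478)) ('joint_positions', array([ 9.1337, 17.6976, 89.2348, 12.9575, 68.6264, 16.8928]))
[ 0.4622 -0.0264  0.2645] [-0.9773  0.0381 -0.0213  0.0007 -0.1498 -0.0403]
[ 0.4622 -0.0264  0.2095] [-1.0186  0.0375  0.1573  0.0007 -0.1498 -0.0403]
[ 0.5519 -0.034   0.2095] [-0.9822  0.3352  0.1667  0.0007 -0.1498 -0.0403]
```

View pics/c3.png

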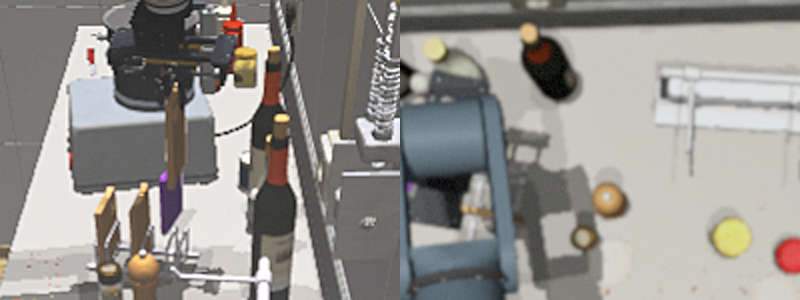

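```bash
cat >> p.py <<'E'
hl=np.array([.5487,-.0715,.215]); hr=np.array([.5326,-.2608,.215]); ys=-4.86; S=boardR(ys,0)
def hang(bd,hook,dx,dz,lean):   # hole centre at hook + stand (dx,0,dz)
    B=boardR(ys,lean); c=hook+S@[dx,0,dz]-B@np.array(H[bd]); return tool(B,c,G[bd],A[bd])
E
python3 - <<'E'
from p import *
v=inc(*hang("tall",hl,-.065,.12,27)); print(v)
for f in(.04,.14,.26,.39,.52,.65,.78,.89,.97,1): print((f*v).round(3).tolist()+[0],end=",")
E
```

```text
[-0.9219  0.1205 -0.2159  0.0009 -0.1499 -0.0403]
[-0.037, 0.005, -0.009, 0.0, -0.006, -0.002, 0],[-0.129, 0.017, -0.03, 0.0, -0.021, -0.006, 0],[-0.24, 0.031, -0.056, 0.0, -0.039, -0.01, 0],[-0.36, 0.047, -0.084, 0.0, -0.058, -0.016, 0],[-0.479, 0.063, -0.112, 0.0, -0.078, -0.021, 0],[-0.599, 0.078, -0.14, 0.001, -0.097, -0.026, 0],[-0.719, 0.094, -0.168, 0.001, -0.117, -0.031, 0],[-0.82, 0.107, -0.192, 0.001, -0.133, -0.036, 0],[-0.894, 0.117, -0.209, 0.001, -0.145, -0.039, 0],[-0.922, 0.12, -0.216, 0.001, -0.15, -0.04, 0],
```

{"fn": "move_arm", "kwargs": {
  "increments": [
    [-0.037,0.005,-0.009,0.0,-0.006,-0.002,0],
    [-0.129,0.017,-0.03,0.0,-0.021,-0.006,0],
    [-0.24,0.031,-0.056,0.0,-0.039,-0.01,0],
    [-0.36,0.047,-0.084,0.0,-0.058,-0.016,0],
    [-0.479,0.063,-0.112,0.0,-0.078,-0.021,0],
    [-0.599,0.078,-0.14,0.001,-0.097,-0.026,0],
    [-0.719,0.094,-0.168,0.001,-0.117,-0.031,0],
    [-0.82,0.107,-0.192,0.001,-0.133,-0.036,0],
    [-0.894,0.117,-0.209,0.001,-0.145,-0.039,0],
    [-0.922,0.12,-0.216,0.001,-0.15,-0.04,0]
  ]
}}

```text
time_s: 6.58
position: [0.4845, -0.0311, 0.321]
tcp_rot: [[0.083, 0.996, -0.03], [0.966, -0.087, -0.244], [-0.246, -0.009, -0.969]]
force: [-1.0, 1.0, -3.1]
opening: 0.135
grasp_force: 29.9
```

```bash
python3 - <<'E'
from p import *
show()
for dz in(.12,.03,.006):print(inc(*hang("tall",hl,-.065,dz,27)))
for n in("side","top"):
    c=cap(n); h=nets.find_in(n,"tall_board_hole")
    s=bot.read_state(); R=np.array(s["tcp_rot"]); 
    P,T=hang("tall",hl,-.065,.12,27); e=s["position"]-P
    hc=R@T.T@(hl+S@[-.065,0,.12]-P)+s["position"]
    print(n,"pred",hc,proj(c,hc),[(x["location"],x["conf"]) for x in h[:2]])
    cv2.imwrite(f"pics/{n}4.png",c["image"])
s=cv2.imread("pics/side4.png");t=cv2.imread("pics/top4.png")
r=lambda im,x,y:cv2.resize(im[y:y+75,x:x+100],(400,300),interpolation=cv2.INTER_CUBIC)
cv2.imwrite("pics/c4.png",np.hstack([r(s,280,140),r(t,310,140)]))
E
```

```text
('time_s', np.float64(6.5833)) ('position', array([ 0.4845, -0.0311,  0.321 ])) ('force', array([-1.0483,  1.0099, -3.1124])) ('moment', array([0.2265, 0.0376, 0.0042])) ('opening', np.float64(0.1353)) ('grasp_force', np.float64(29.9472)) ('joint_positions', array([ -8.2388,  14.7786,  94.3734, -15.0431,  71.1843,   1.6322]))
[ 0.0062  0.0078 -0.0135 -0.0031  0.0012 -0.0001]
[ 0.0799  0.0105  0.2773 -0.0031  0.0012 -0.0001]
[ 0.0995  0.0113  0.3548 -0.0031  0.0012 -0.0001]
side pred [ 0.4818 -0.0667  0.3319] [[304.6726 151.3162]] [([305.4, 170.3], 0.6)]
top pred [ 0.4826 -0.0654  0.3326] [[344.2154 203.6358]] [([349.1, 206.8], 0.63), ([271.1, 149.8], 0.3)]
```

View pics/c4.png

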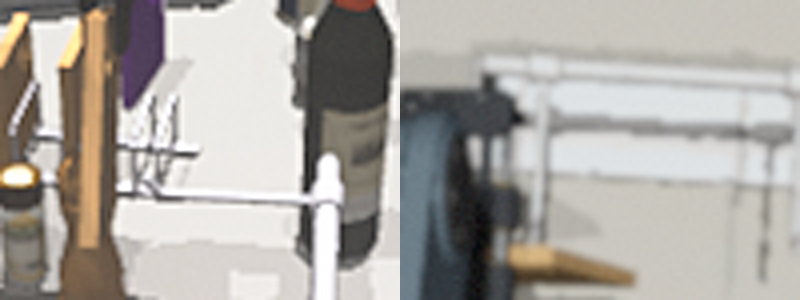

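```bash
cat >> p.py <<'E'
def bpose(bd,s=None): # board R and centre from the tool pose, grasp as planned
    s=s or bot.read_state(); R=np.array(s["tcp_rot"]); P,T=tool(np.eye(3),np.zeros(3),G[bd],A[bd])
    B=R@T.T; return B,s["position"]-B@P
E
python3 - <<'E'
from p import *
B,c=bpose("tall"); print(c,np.degrees(np.arctan2(B[1,2],B[2,2])), "hole",c+B@H["tall"])
for n in("side","top"):
    k=cap(n); print(n,proj(k,[c+B@np.array(q) for q in((0,-.05,.075),(0,-.05,-.075))]).round(1).tolist())
E
```

```text
[ 0.4822 -0.0652  0.2746] 26.87094142188506 hole [ 0.4826 -0.0654  0.3326]
side [[304.0, 142.3], [302.5, 200.5]]
top [[348.7, 202.7], [369.9, 208.6]]
```

The side view shows the board's right edge at (304,143)–(302,201) and the top view its lower-right corner at about (369,209). Both match the pose I predicted from the grasp, so I lower it in front of the tip.

{"fn": "move_arm", "kwargs": {
  "increments": [
    [0.01,0.004,0.02,-0.001,0.0,0,0],
    [0.03,0.011,0.1,-0.003,0.001,0,0],
    [0.055,0.011,0.19,-0.003,0.001,0,0],
    [0.08,0.011,0.28,-0.003,0.001,0,0],
    [0.095,0.011,0.335,-0.003,0.001,0,0],
    [0.0995,0.011,0.355,-0.003,0.001,0,0],
    [0.0995,0.011,0.355,-0.003,0.001,0,0],
    [0.0995,0.011,0.355,-0.003,0.001,0,0]
  ]
}}

```text
time_s: 7.55
position: [0.4899, -0.0255, 0.2126]
tcp_rot: [[0.082, 0.997, -0.014], [0.967, -0.083, -0.24], [-0.24, 0.006, -0.971]]
force: [-0.3, -0.1, -1.4]
opening: 0.137
grasp_force: 29.9
```

```bash
python3 - <<'E'
from p import *
show(); B,c=bpose("tall"); hc=c+B@H["tall"]; print("hole rel hook in stand",S.T@(hc-hl),np.degrees(np.arctan2(B[1,2],B[2,2])))
for dx in(-.065,-.012):print(inc(*hang("tall",hl,dx,.006,27)))
k={n:cap(n) for n in("side","top")}
r=lambda im,x,y:cv2.resize(im[y:y+75,x:x+100],(400,300),interpolation=cv2.INTER_CUBIC)
for n in k: print(n,proj(k[n],[c+B@np.array(q) for q in((0,-.05,.075),(0,-.05,-.075))]).round(1).tolist(),proj(k[n],[hl+S@[-.03,0,0],hl+S@[-.04,0,.014]]).round(1).tolist())
cv2.imwrite("pics/c5.png",np.hstack([r(k["side"]["image"],280,150),r(k["top"]["image"],310,150)]))
E
```

```text
('time_s', np.float64(7.55)) ('position', array([ 0.4899, -0.0255,  0.2126])) ('force', array([-0.3178, -0.0967, -1.3748])) ('moment', array([ 0.1396, -0.0106, -0.0181])) ('opening', np.float64(0.1372)) ('grasp_force', np.float64(29.9476)) ('joint_positions', array([ -7.7191,  22.79  , 102.1455, -16.9559,  55.2038,   6.8042]))
hole rel hook in stand [-0.0625  0.0032  0.0081] 26.835146183385245
[-0.0086 -0.0083  0.0094  0.0019 -0.0006  0.0002]
[-0.0087  0.1684  0.0104  0.0019 -0.0006  0.0002]
side [[307.2, 177.0], [306.4, 230.3]] [[319.8, 187.6], [316.1, 183.4]]
top [[345.8, 204.9], [365.5, 209.6]] [[343.3, 194.9], [343.3, 197.8]]
```

View pics/c5.png

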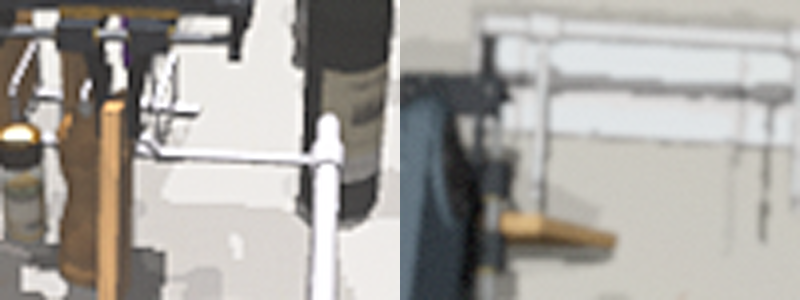

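```bash
python3 - <<'E'
from p import *
k=cap("top"); im=k["image"]; g=im.sum(2)//3
for r in(166,172,178,184,188,192,195,197,199,201): print(r,g[r,336:354])
print("pred arm",proj(k,[hl+S@[x,0,.0035] for x in(.07,.04,0,-.03,-.04)]).round(1).tolist())
print("sat")
for r in range(198,216,1): print(r,(im[r,334:370,2].astype(int)-im[r,334:370,0]))
B,c=bpose("tall");print(proj(k,[c+B@np.array(q) for q in((-.006,-.05,.075),(.006,-.05,.075),(-.006,-.05,-.075),(.006,-.05,-.075))]).round(1).tolist())
E
```

```text
166 [220 223 222 217 212 214 220 217 210 209 201 191 197 209 222 227 228 227]
172 [ 79 129 160 175 181 190 196 192 198 199 176 144 133 136 147 157 161 163]
178 [206 223 218 213 221 226 226 222 212 198 175 193 221 228 228 228 227 228]
184 [181 182 173 176 185 186 181 189 204 187 149 147 173 182 183 185 186 187]
188 [109 103 109 137 164 188 192 200 204 181 149 164 192 199 198 200 198 198]
192 [ 49  63 100 145 177 187 192 202 203 179 170 192 200 199 200 197 199 200]
195 [ 50  69 110 152 173 179 179 180 169 141 149 181 194 194 198 199 199 200]
197 [ 50  86 136 170 180 181 180 182 168 133 143 171 181 182 182 191 197 196]
199 [ 72  94 138 170 182 181 184 184 166 132 142 172 180 178 179 178 180 184]
201 [117  99 107 142 169 179 180 176 154 128 144 173 181 179 180 179 177 177]
pred arm [[345.2, 161.0], [344.6, 171.1], [343.9, 184.6], [343.4, 194.7], [343.2, 198.1]]
sat
198 [10  3  3  6 11 10 11 11  7  3  1  2  9 11 10 11 11 10 11 10 11  9 11 11
  9 10 10 11 11 12 10 10 10 12 10 10]
199 [25 20  8  8  8 10 10  9 10  3  4  6  8 11 11 10 10 11 11 11 10  9 10 10
  9  9 10  9 10 10 10  9 11 10  9 
[... 1208 characters left out ...]
4 36 41 46 49 50 54 54
 57 60 62 62 62 47 24 13 10 10 11 11]
211 [-6 -1 10 17 16 21 18 18 19 21 17 20 19 21 20 18 19 20 24 24 26 26 28 30
 35 40 42 44 44 34 18 12 11 10 11 11]
212 [-6 -4  5 13 11 12 11 11 11 10  9 11 10 12 13 12 14 11 12 10 10 13 14 15
 14 17 20 20 20 20 15 12 10 10 10 12]
213 [-8  1  4  8  9  7  5  9  7  9  7  7  8  8  6 10  9  9 10  9  8  9 10 11
  8  9  7 10 10 11 11 11 12 11 10 11]
214 [-7 -5  5  7  8  8  7  9  8  9  8  8  8  9  8  6  9  9 10  9  8  8  7  9
  8  6  8  9 12 10 11 11 11 10 11 11]
215 [-6 -2  4  7  9 10  9  9  8  9 10 10 10 11  8 10 10 10 10 10  9  9  9  7
 10 10 10 10 10 10 11 11 11 10 12 11]
[[345.8, 206.9], [346.0, 202.7], [365.5, 211.2], [365.7, 207.4]]
```

```bash
python3 - <<'E'
from p import *
k=cap("side"); im=k["image"].astype(int)
B,c=bpose("tall");print(proj(k,[c+B@np.array(q) for q in((-.006,-.05,.075),(.006,-.05,.075),(-.006,-.05,-.075),(.006,-.05,-.075))]).round(1).tolist())
for r in list(range(172,184))+list(range(222,240)): print(r,im[r,300:316,2]-im[r,300:316,0], im[r,300:316].sum(1)//3)
E
```

```text
[[305.1, 176.7], [309.5, 176.9], [304.4, 230.0], [308.7, 230.2]]
172 [ 3 -1 12 13  0  2  3  2  8 15 27 22  1  4  4  1] [176 218 122  51  56  57  55  93 186 199 116  78  54  58  52  54]
173 [ -6 -10  27  19   3   2   0  -1  15  30  31  22   4   0   3   5] [201 224  74  64  53  57  55  63  88  87  70  72  64  58  49  89]
174 [ 0 -2 31 23 -2 -2 -5  7 22 25 25 20  9  2  2 -1] [171 191  74  70  56  55  55  58  69  72  74  78  67  57  43 157]
175 [ 5 -1 17 23  0 -4 56 94 94 95 77 27  2  0  5 -8] [115 129  87  74  55  54 113 156 153 154 132  81  64  55  42 177]
176 [  4   1   7  16   4  49 117 103 106 108 107  30  -2   2   3  -2] [109 114 104  83  54 100 189 212 209 207 172  84  61  58  46 141]
177 [  3   1   5  19   8  78 115 109 110 106  51  13  -1   3   3   3] [113 121 107  84  59 138 195 191 192 173 108  68  61  59  49  76]
178 [16  3 15 34 16 61 96 92 95 78 29 16  0  4  4  5] [ 98 111  99  83  63 116 163 155 161 139  84  74  63  60  49 113]
179 [ 29  25  35  41  16  60 100  94  97  79  33  18   1   2   3   2] [ 90  95  89  86  63 116 167 159 166 142  89  76  61  61  51 137]
180 [41 42 
[... 1912 characters left out ...]
 [ 9  8  7  8  7  6  7  5  0 -2 -3  1  7  8  8  9] [143 144 144 148 138 122 116 105 131 187 222 203 159 143 130 131]
235 [ 9  8  6  8  8  6  7  5  6  0 -3 -3 -3 -2 -3 -5] [145 145 148 144 134 124 124 119 109 129 182 209 214 230 235 233]
236 [ 7 10  8  8  6  5  4  6  6  5  0 -1 -4  0  0  0] [145 146 147 137 125 124 127 127 122 110 123 175 238 255 255 255]
237 [ 7  6  7  6  7  6  6  7  7  8  7  1 -3 -4 -3 -4] [144 146 147 139 122 125 125 128 127 125 113 128 176 208 212 218]
238 [8 9 6 7 5 5 5 6 6 6 5 6 5 5 6 5] [144 147 145 138 123 122 123 125 126 128 124 120 116 106 104 105]
239 [ 8 10  9  8  6  7  7  6  6  6  5  8  8  7  8  8] [144 144 145 137 117 150 155 120 124 126 126 139 143 134 132 133]
```

```bash
sed -i 's/^hl=.*; hr/hl=np.array([.5487,-.0750,.215]); hr/' p.py; cat >> p.py <<'E'
G["tall"]=(0,.0082,.0642);A["tall"]=10
E
python3 - <<'E'
from p import *
B,c=bpose("tall"); hc=c+B@H["tall"]; print("hole rel hook in stand",S.T@(hc-hl),np.degrees(np.arctan2(B[1,2],B[2,2])))
for dx in(-.065,-.012):print(inc(*hang("tall",hl,dx,.006,27)))
E
```

```text
hole rel hook in stand [-0.0625  0.0091  0.0088] 23.857993644482544
[-0.0275 -0.0088  0.0228  0.0026 -0.0172 -0.0002]
[-0.0275  0.1679  0.0243  0.0026 -0.0172 -0.0002]
```

{"fn": "move_arm", "kwargs": {
  "increments": [
    [-0.014,-0.005,0.01,0.0013,-0.009,0,0],
    [-0.0275,-0.009,0.02,0.0026,-0.017,0,0],
    [-0.0275,-0.009,0.02,0.0026,-0.017,0,0],
    [-0.0275,-0.009,0.02,0.0026,-0.017,0,0],
    [-0.0275,-0.009,0.02,0.0026,-0.017,0,0]
  ]
}}

```text
time_s: 8.17
position: [0.4862, -0.0349, 0.209]
tcp_rot: [[0.081, 0.996, -0.026], [0.953, -0.086, -0.29], [-0.291, -0.001, -0.957]]
force: [0.2, 0.4, -1.1]
opening: 0.138
grasp_force: 29.9
```

```bash
python3 - <<'E'
from p import *
show()
B,c=bpose("tall"); hc=c+B@H["tall"]; print("hole rel hook in stand",S.T@(hc-hl),np.degrees(np.arctan2(B[1,2],B[2,2])))
for dx in(-.065,-.012):print(inc(*hang("tall",hl,dx,.006,27)))
t=cap("top");im=t["image"].astype(int); s=cap("side"); 
Q=[c+B@np.array(q) for q in((0,-.05,.075),(0,-.05,-.075))]
print(proj(t,Q).round(1).tolist(),proj(s,Q).round(1).tolist())
for r in(203,208,210,211): print(r,im[r,340:370,2]-im[r,340:370,0])
im=s["image"].astype(int);print([(r,im[r,307,2]-im[r,307,0],im[r,307].sum()//3) for r in list(range(174,183))+list(range(226,236))])
E
```

```text
('time_s', np.float64(8.1667)) ('position', array([ 0.4862, -0.0349,  0.209 ])) ('force', array([ 0.168 ,  0.4176, -1.0556])) ('moment', array([ 0.1534, -0.0279, -0.0351])) ('opening', np.float64(0.1381)) ('grasp_force', np.float64(29.9478)) ('joint_positions', array([ -7.0905,  23.492 , 102.5543, -20.7424,  55.1924,   9.9199]))
hole rel hook in stand [-0.0657  0.0003  0.006 ] 26.824640842207774
[-0.0009  0.0022  0.0006 -0.0005 -0.0005 -0.0001]
[-0.0008  0.1788  0.0003 -0.0005 -0.0005 -0.0001]
[[348.0, 206.1], [367.4, 211.0]] [[306.0, 179.0], [304.8, 232.4]]
203 [16 13 12 14 16 16 15 13  9  9 10 11 10 11  9 10 10 12 12 10 11 10 12 11
 11  9 10 10 11 10]
208 [77 77 79 79 80 78 77 73 70 70 66 69 69 66 65 63 59 55 50 45 38 33 29 23
 18 16 12 14 12 11]
210 [50 51 53 54 53 50 52 44 45 46 53 52 57 59 61 61 64 65 67 68 67 69 66 65
 60 56 53 44 33 18]
211 [34 36 39 38 38 37 37 38 32 35 36 37 35 40 46 51 52 57 59 59 64 67 67 69
 70 71 67 61 40 22]
[(174, np.int64(-3), np.int64(221)), (175, np.int64(-5), np.int64(219)), (176, np.int64(9), np.int64(69)), (177, np.int64(23), np.int64(71)), (178, np.int64(95), np.int64(157)), (179, np.int64(114), np.int64(201)), (180, np.int64(96), np.int64(161)), (181, np.int64(96), np.int64(168)), (182, np.int64(97), np.int64(165)), (226, np.int64(30), np.int64(92)), (227, np.int64(30), np.int64(92)), (228, np.int64(32), np.int64(93)), (229, np.int64(32), np.int64(91)), (230, np.int64(31), np.int64(77)), (231, np.int64(6), np.int64(212)), (232, np.int64(0), np.int64(255)), (233, np.int64(-6), np.int64(205)), (234, np.int64(2), np.int64(88)), (235, np.int64(7), np.int64(104))]
```

{"fn": "move_arm", "kwargs": {
  "increments": [
    [-0.001,0.015,0,0,0,0,0],
    [-0.001,0.035,0,0,0,0,0],
    [-0.001,0.055,0,0,0,0,0],
    [-0.001,0.075,0,0,0,0,0],
    [-0.001,0.095,0,0,0,0,0],
    [-0.001,0.115,0,0,0,0,0],
    [-0.001,0.135,0,0,0,0,0],
    [-0.001,0.155,0,0,0,0,0],
    [-0.001,0.17,0,0,0,0,0],
    [-0.001,0.178,0,0,0,0,0]
  ]
}}

```text
time_s: 9.1
position: [0.5398, -0.0399, 0.2083]
tcp_rot: [[0.081, 0.996, -0.027], [0.953, -0.086, -0.29], [-0.292, -0.002, -0.957]]
force: [-0.2, -0.5, -2.0]
opening: 0.137
grasp_force: 29.9
```

```bash
python3 - <<'E'
from p import *
show()
B,c=bpose("tall"); hc=c+B@H["tall"]; print("hole rel hook in stand",S.T@(hc-hl),np.degrees(np.arctan2(B[1,2],B[2,2])))
for dz in(-.006,-.0125,-.015):print(inc(*hang("tall",hl,-.012,dz,27)))
k={n:cap(n) for n in("side","top")}
r=lambda im,x,y:cv2.resize(im[y:y+75,x:x+100],(400,300),interpolation=cv2.INTER_CUBIC)
cv2.imwrite("pics/c6.png",np.hstack([r(k["side"]["image"],290,160),r(k["top"]["image"],310,150)]))
E
```

```text
('time_s', np.float64(9.1)) ('position', array([ 0.5398, -0.0399,  0.2083])) ('force', array([-0.2011, -0.5012, -2.0296])) ('moment', array([ 0.2223,  0.0327, -0.0108])) ('opening', np.float64(0.137)) ('grasp_force', np.float64(29.9478)) ('joint_positions', array([ -6.8988,  27.2813,  95.2453, -19.9619,  58.6066,   8.6316]))
hole rel hook in stand [-0.0118 -0.0002  0.0054] 26.854268278328075
[ 0.0116 -0.0005  0.0362 -0.0008 -0.0003 -0.    ]
[ 0.0179 -0.0005  0.0569 -0.0008 -0.0003 -0.    ]
[ 0.0203 -0.0005  0.0649 -0.0008 -0.0003 -0.    ]
```

View pics/c6.png

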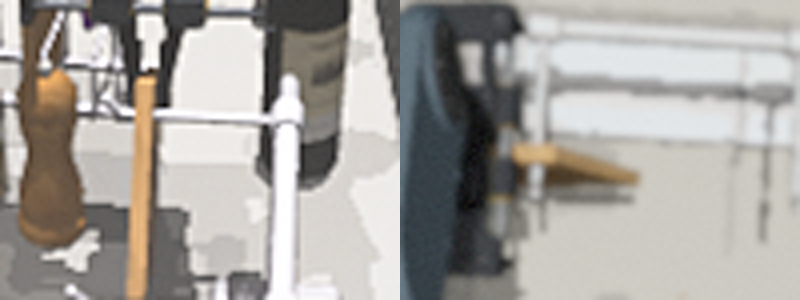

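The hook tip shows on the left of the board at (112,95) in the side crop, so the arm is through the hole. I'll lower it onto the arm.

{"fn": "move_arm", "kwargs": {
  "increments": [
    [0.005,0,0.014,0,0,0,0],
    [0.01,0,0.032,0,0,0,0],
    [0.014,0,0.044,0,0,0,0],
    [0.0155,0,0.05,0,0,0,0],
    [0.0155,0,0.05,0,0,0,0],
    [0.0155,0,0.05,0,0,0,0]
  ]
}}

```text
time_s: 9.7
position: [0.5387, -0.0397, 0.1926]
tcp_rot: [[0.081, 0.996, -0.028], [0.953, -0.085, -0.29], [-0.291, -0.003, -0.957]]
force: [-0.3, 0.5, -2.3]
opening: 0.131
grasp_force: 30.0
```

{"fn": "move_arm", "kwargs": {
  "increments": [
    [0,0,0,0,0,0,0],
    [0,0,0,0,0,0,0],
    [0,0,0,0,0,0,0]
  ]
}}

```text
time_s: 9.95
position: [0.539, -0.0398, 0.1926]
tcp_rot: [[0.081, 0.996, -0.028], [0.953, -0.086, -0.29], [-0.291, -0.003, -0.957]]
force: [-0.7, 0.3, -1.3]
opening: 0.135
grasp_force: 30.0
```

{"fn": "move_arm", "kwargs": {
  "increments": [
    [0.001,0,0.003,0,0,0,0],
    [0.002,0,0.006,0,0,0,0],
    [0.002,0,0.006,0,0,0,0],
    [0.002,0,0.006,0,0,0,0]
  ]
}}

```text
time_s: 10.28
position: [0.5392, -0.04, 0.192]
tcp_rot: [[0.081, 0.996, -0.027], [0.953, -0.085, -0.292], [-0.293, -0.002, -0.956]]
force: [-1.1, 1.8, 5.8]
opening: 0.133
grasp_force: 30.0
```

```bash
python3 - <<'E'
from p import *
show()
B,c=bpose("tall"); hc=c+B@H["tall"]; print("hole rel hook in stand",S.T@(hc-hl),np.degrees(np.arctan2(B[1,2],B[2,2])))
E
```

```text
('time_s', np.float64(10.2833)) ('position', array([ 0.5392, -0.04  ,  0.192 ])) ('force', array([-1.1196,  1.7921,  5.783 ])) ('moment', array([-0.2712,  0.2832, -0.2002])) ('opening', np.float64(0.1326)) ('grasp_force', np.float64(29.9986)) ('joint_positions', array([ -6.877 ,  28.5452,  96.2327, -20.5539,  56.4784,   9.6328]))
hole rel hook in stand [-0.0125 -0.0003 -0.0109] 26.934181928120676
```

{"fn": "move_arm", "kwargs": {
  "increments": [
    [-0.0008,0,-0.0022,0,0,0,0],
    [-0.0008,0,-0.0022,0,0,0,0],
    [-0.0008,0,-0.0022,0,0,0,0],
    [-0.0008,0,-0.0022,0,0,0,0]
  ]
}}

```text
time_s: 10.62
position: [0.5391, -0.04, 0.1921]
tcp_rot: [[0.081, 0.996, -0.027], [0.953, -0.085, -0.291], [-0.292, -0.002, -0.956]]
force: [-1.3, 0.6, 5.8]
opening: 0.135
grasp_force: 30.0
```

{"fn": "move_arm", "kwargs": {
  "increments": [
    [0,0,0,0,0,0,0.13],
    [0,0,0,0,0,0,0.14],
    [0,0,0,0,0,0,0.15],
    [0,0,0,0,0,0,0.16],
    [0,0,0,0,0,0,0.18],
    [0,0,0,0,0,0,0.21],
    [0,0,0,0,0,0,0.25],
    [0,0,0,0,0,0,0.3],
    [0,0,0,0,0,0,0.35],
    [0,0,0,0,0,0,0.35]
  ]
}}

```text
time_s: 11.45
position: [0.5389, -0.0397, 0.1914]
tcp_rot: [[0.081, 0.996, -0.028], [0.953, -0.086, -0.29], [-0.291, -0.003, -0.957]]
force: [0.1, 0.0, 0.3]
opening: 0.326
grasp_force: 0.0
```

```bash
python3 - <<'E'
from p import *
show()
k={n:cap(n) for n in("side","top")}
r=lambda im,x,y:cv2.resize(im[y:y+75,x:x+100],(400,300),interpolation=cv2.INTER_CUBIC)
cv2.imwrite("pics/c7.png",np.hstack([r(k["side"]["image"],290,160),r(k["top"]["image"],310,150)]))
E
```

```text
('time_s', np.float64(11.45)) ('position', array([ 0.5389, -0.0397,  0.1914])) ('force', array([0.0501, 0.0143, 0.3329])) ('moment', array([ 0.0632,  0.0514, -0.0023])) ('opening', np.float64(0.3264)) ('grasp_force', np.float64(0.0)) ('joint_positions', array([ -6.8905,  28.5891,  96.2545, -20.4612,  56.4661,   9.5768]))
```

View pics/c7.png

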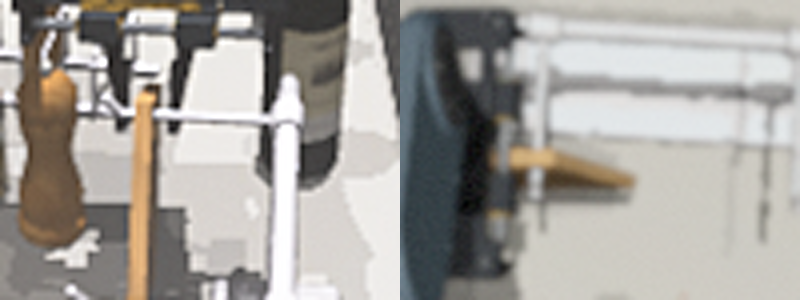

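The tall board hangs on the left hook between the opened fingers: in the side crop its top is at (147,97) and the hook tip shows to its left. I withdraw along the fingers.

{"fn": "move_arm", "kwargs": {
  "increments": [
    [0,0,-0.02,0,0,0,0.37],
    [0,0,-0.06,0,0,0,0.37],
    [0,0,-0.11,0,0,0,0.37],
    [0,0,-0.17,0,0,0,0.37],
    [0,0,-0.25,0,0,0,0.4],
    [0,0,-0.34,0,0,0,0.45],
    [0,0,-0.43,0,0,0,0.45],
    [0,0,-0.5,0,0,0,0.45],
    [0,0,-0.5,0,0,0,0.45]
  ]
}}

```text
time_s: 12.3
position: [0.5456, 0.0047, 0.3403]
tcp_rot: [[0.083, 0.996, -0.017], [0.953, -0.084, -0.291], [-0.291, 0.008, -0.957]]
force: [0.1, -0.3, -0.2]
opening: 0.445
grasp_force: 0.0
```

```bash
python3 - <<'E'
from p import *
show(); B=boardR(-12,0)
v=inc(*tool(B,np.array([.378,.2637,.068+.12]),G["short"],-16)); print(v)
print(tool(B,np.array([.378,.2637,.068]),G["short"],-16))
t=cap("top")
for b in("tall_board_hole","tall_board_mid","stand"): print(b,[(np.round(x["location"],1),x["conf"]) for x in nets.find_in("top",b)[:2]])
cv2.imwrite("pics/t8.png",t["image"])
im=t["image"].astype(int); m=((im[...,2]-im[...,0])>35)[190:260,205:262]
for r in range(190,256,2): 
    q=np.where(m[r-190])[0]+205
    if len(q): print(r,q.min(),q.max(),len(q))
E
```

```text
('time_s', np.float64(12.3)) ('position', array([0.5456, 0.0047, 0.3403])) ('force', array([ 0.1413, -0.3019, -0.2   ])) ('moment', array([ 0.0442, -0.0274, -0.0092])) ('opening', np.float64(0.445)) ('grasp_force', np.float64(0.0)) ('joint_positions', array([ -2.1593,  19.3947,  84.8323, -17.3972,  76.7571,   6.8838]))
[ 0.849  -0.6363  0.1128  0.0136  0.0049  0.0376]
(array([0.3759, 0.2537, 0.1123]), array([[ 0.1999,  0.9781, -0.0573],
       [ 0.9403, -0.2079, -0.2696],
       [-0.2756,  0.    , -0.9613]]))
tall_board_hole [(array([341.6, 191.8]), 0.87)]
tall_board_mid [(array([344.7, 191.8]), 0.65), (array([393.4, 246.7]), 0.29)]
stand [(array([372.2, 168.5]), 0.9)]
222 226 230 5
224 225 232 8
226 230 231 2
244 221 235 15
246 222 239 18
248 233 239 7
```

```bash
echo 'G["short"]=(0,-.005,.052)' >> p.py; python3 - <<'E'
from p import *
print(inc(*tool(boardR(-12,0),np.array([.378,.2637,.068+.12]),G["short"],-16)))
E
```

```text
[ 0.8579 -0.6204  0.0957  0.0095  0.0054  0.0382]
```

{"fn": "move_arm", "kwargs": {
  "increments": [
    [0.4,-0.3,0.0,0.006,0.002,0.02,0.45],
    [0.4,-0.3,0.0,0.006,0.002,0.02,0.45],
    [0.4,-0.3,0.0,0.006,0.002,0.02,0.45],
    [0.4,-0.3,0.0,0.006,0.002,0.02,0.45],
    [0.858,-0.636,0.11,0.0136,0.005,0.0376,0.45],
    [0.858,-0.636,0.11,0.0136,0.005,0.0376,0.45],
    [0.858,-0.636,0.11,0.0136,0.005,0.0376,0.45],
    [0.858,-0.636,0.11,0.0136,0.005,0.0376,0.45],
    [0.858,-0.636,0.11,0.0136,0.005,0.0376,0.45],
    [0.858,-0.636,0.11,0.0136,0.005,0.0376,0.45]
  ]
}}

```text
time_s: 13.33
position: [0.3701, 0.2562, 0.2266]
tcp_rot: [[0.193, 0.978, -0.072], [0.94, -0.206, -0.272], [-0.281, -0.015, -0.96]]
force: [0.5, -0.5, 0.1]
opening: 0.451
grasp_force: 0.0
```

```bash
python3 - <<'E'
from p import *
show(); B=boardR(-12,0)
for dz in(.04,0):print(inc(*tool(B,np.array([.378,.2637,.068+dz]),G["short"],-16)))
s=cap("side")["image"];t=cap("top")["image"]
r=lambda im,x,y,w=100:cv2.resize(im[y:y+w*3//4,x:x+w],(400,300),interpolation=cv2.INTER_CUBIC)
cv2.imwrite("pics/c8.png",np.vstack([np.hstack([r(s,240,110),r(t,200,180)]),np.hstack([r(s,290,165),r(t,320,145)])]))
E
```

```text
('time_s', np.float64(13.3333)) ('position', array([0.3701, 0.2562, 0.2266])) ('force', array([ 0.5438, -0.4656,  0.149 ])) ('moment', array([ 0.0732, -0.0067, -0.0324])) ('opening', np.float64(0.4512)) ('grasp_force', np.float64(0.0)) ('joint_positions', array([ 28.2554,  23.3365,  98.7868, -12.6519,  69.6884,  45.6407]))
[ 0.0751  0.0245  0.2358 -0.0045  0.0018  0.002 ]
[ 0.1126  0.0266  0.3637 -0.0045  0.0018  0.002 ]
```

View pics/c8.png

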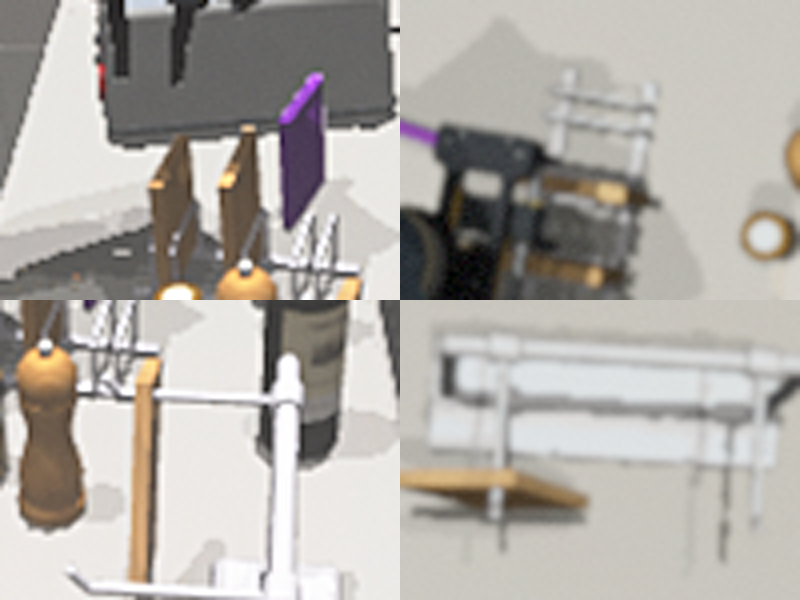

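The tall board hangs still on the left hook (side crop (147,470), top crop (500,490)). The fingers are over the short board, 8 mm short in x as the numbers show, so I'll descend with that correction.

{"fn": "move_arm", "kwargs": {
  "increments": [
    [0.04,0.0266,0.1,-0.0045,0.002,0.002,0.45],
    [0.06,0.0266,0.18,-0.0045,0.002,0.002,0.45],
    [0.085,0.0266,0.27,-0.0045,0.002,0.002,0.45],
    [0.105,0.0266,0.335,-0.0045,0.002,0.002,0.45],
    [0.1126,0.0266,0.363,-0.0045,0.002,0.002,0.45],
    [0.1126,0.0266,0.363,-0.0045,0.002,0.002,0.45],
    [0.1126,0.0266,0.363,-0.0045,0.002,0.002,0.45]
  ]
}}

```text
time_s: 14.02
position: [0.3812, 0.256, 0.1153]
tcp_rot: [[0.207, 0.977, -0.052], [0.94, -0.213, -0.266], [-0.271, 0.006, -0.963]]
force: [-0.0, -0.3, 0.4]
opening: 0.451
grasp_force: 0.0
```

```bash
python3 - <<'E'
from p import *
show()
print(inc(*tool(boardR(-12,0),np.array([.378,.2637,.068]),G["short"],-16)))
E
```

```text
('time_s', np.float64(14.0167)) ('position', array([0.3812, 0.256 , 0.1153])) ('force', array([-0.0161, -0.2677,  0.4368])) ('moment', array([ 0.0929, -0.0054,  0.012 ])) ('opening', np.float64(0.4506)) ('grasp_force', np.float64(0.0)) ('joint_positions', array([ 27.7724,  33.5794, 103.7621, -15.1784,  53.6721,  50.3271]))
[ 0.0015 -0.0158  0.0097  0.0013 -0.0015 -0.0021]
```

{"fn": "move_arm", "kwargs": {
  "increments": [
    [0,0,0,0,0,0,0.3],
    [0,0,0,0,0,0,0.25],
    [0,0,0,0,0,0,0.2],
    [0,0,0,0,0,0,0.15],
    [0,0,0,0,0,0,0.1],
    [0,0,0,0,0,0,0.05],
    [0,0,0,0,0,0,0],
    [0,0,0,0,0,0,0],
    [0,0,0,0,0,0,0]
  ]
}}

```text
time_s: 14.77
position: [0.3787, 0.2568, 0.1152]
tcp_rot: [[0.205, 0.977, -0.055], [0.94, -0.212, -0.266], [-0.272, 0.003, -0.962]]
force: [-3.3, 2.9, 5.6]
opening: 0.138
grasp_force: 29.6
```

{"fn": "move_arm", "kwargs": {
  "increments": [
    [-0.009,0,-0.032,0,0,0,0],
    [-0.027,0,-0.096,0,0,0,0],
    [-0.045,0,-0.16,0,0,0,0],
    [-0.063,0,-0.225,0,0,0,0],
    [-0.082,0,-0.289,0,0,0,0],
    [-0.1,0,-0.353,0,0,0,0],
    [-0.118,0,-0.417,0,0,0,0],
    [-0.136,0,-0.481,0,0,0,0],
    [-0.154,0,-0.545,0,0,0,0],
    [-0.163,0,-0.577,0,0,0,0]
  ]
}}

```text
time_s: 15.6
position: [0.3804, 0.257, 0.2974]
tcp_rot: [[0.206, 0.977, -0.048], [0.941, -0.211, -0.265], [-0.269, 0.01, -0.963]]
force: [0.8, 0.9, -1.2]
opening: 0.135
grasp_force: 29.9
```

```bash
python3 - <<'E'
from p import *
show(); np.set_printoptions(linewidth=160)
k=cap("top"); im=k["image"]; g=im.sum(2)//3
for r in(170,176,182,188,192,196,199,202,204,206): print(r,g[r,400:420])
print("pred arm",proj(k,[hr+S@[x,0,.0035] for x in(.07,.04,0,-.03,-.04)]).round(1).tolist())
P,T=hang("short",hr,-.07,.12,-32); print(P,inc(P,T))
r=lambda im,x,y,w=100:cv2.resize(im[y:y+w*3//4,x:x+w],(400,300),interpolation=cv2.INTER_CUBIC)
E
```

```text
('time_s', np.float64(15.6)) ('position', array([0.3804, 0.257 , 0.2974])) ('force', array([ 0.8317,  0.9053, -1.1743])) ('moment', array([ 0.1391, -0.0523,  0.107 ])) ('opening', np.float64(0.1352)) ('grasp_force', np.float64(29.863)) ('joint_positions', array([ 27.9433,  18.2554,  93.5717, -12.4658,  78.2318,  43.8499]))
170 [195 195 195 194 195 196 197 194 192 199 193 156  97  67  82 116 146 166 184 192]
176 [188 170 145 140 156 173 186 189 196 204 198 191 197 192 179 176 188 196 194 196]
182 [215 191 174 196 220 226 223 213 203 208 209 215 220 211 197 195 195 195 195 197]
188 [167 145 160 186 193 192 186 179 183 197 198 191 191 193 196 196 195 194 194 196]
192 [168 145 164 189 196 196 193 187 197 205 200 196 194 195 194 194 197 196 195 196]
196 [173 154 169 191 194 195 192 193 200 205 198 194 195 196 194 196 195 195 194 195]
199 [174 171 186 196 197 196 192 181 175 180 187 191 197 195 196 194 195 195 194 195]
202 [139 135 167 190 196 194 193 184 182 190 193 192 194 194 195 194 194 194 195 195]
204 [145 152 181 194 196 194 194 194 193 193 193 194 195 195 195 195 193 194 196 195]
206 [149 166 189 197 195 196 195 195 195 194 194 196 194 196 194 195 196 194 193 194]
pred arm [[409.8, 164.6], [409.4, 174.7], [408.9, 188.2], [408.5, 198.4], [408.4, 201.8]]
[ 0.4604 -0.2841  0.3259] [-1.6685  0.6413  0.3748  0.0038  0.175  -0.0413]
```

```bash
python3 - <<'E'
from p import *
v=inc(*hang("short",hr,-.062,.12,-32)); print(v)
for f in np.array([.04,.14,.26,.39,.52,.65,.78,.89,.97,1])*.58: print((f*v).round(3).tolist()+[0],end=",")
E
```

```text
[-1.6652  0.6677  0.3741  0.0038  0.175  -0.0413]
[-0.039, 0.015, 0.009, 0.0, 0.004, -0.001, 0],[-0.135, 0.054, 0.03, 0.0, 0.014, -0.003, 0],[-0.251, 0.101, 0.056, 0.001, 0.026, -0.006, 0],[-0.377, 0.151, 0.085, 0.001, 0.04, -0.009, 0],[-0.502, 0.201, 0.113, 0.001, 0.053, -0.012, 0],[-0.628, 0.252, 0.141, 0.001, 0.066, -0.016, 0],[-0.753, 0.302, 0.169, 0.002, 0.079, -0.019, 0],[-0.86, 0.345, 0.193, 0.002, 0.09, -0.021, 0],[-0.937, 0.376, 0.21, 0.002, 0.098, -0.023, 0],[-0.966, 0.387, 0.217, 0.002, 0.102, -0.024, 0],
```

{"fn": "move_arm", "kwargs": {
  "increments": [
    [-0.039,0.015,0.009,0.0,0.004,-0.001,0],
    [-0.135,0.054,0.03,0.0,0.014,-0.003,0],
    [-0.251,0.101,0.056,0.001,0.026,-0.006,0],
    [-0.377,0.151,0.085,0.001,0.04,-0.009,0],
    [-0.502,0.201,0.113,0.001,0.053,-0.012,0],
    [-0.628,0.252,0.141,0.001,0.066,-0.016,0],
    [-0.753,0.302,0.169,0.002,0.079,-0.019,0],
    [-0.86,0.345,0.193,0.002,0.09,-0.021,0],
    [-0.937,0.376,0.21,0.002,0.098,-0.023,0],
    [-0.966,0.387,0.217,0.002,0.102,-0.024,0]
  ]
}}

```text
time_s: 16.48
position: [0.4304, -0.0623, 0.3109]
tcp_rot: [[0.144, 0.99, -0.002], [0.989, -0.144, 0.045], [0.045, -0.009, -0.999]]
force: [0.4, 0.5, -0.4]
opening: 0.133
grasp_force: 29.9
```

```bash
python3 - <<'E'
from p import *
show()
v=inc(*hang("short",hr,-.062,.12,-32)); print(v)
for f in np.array([.05,.16,.3,.45,.6,.75,.88,.96,1]): print((f*v).round(3).tolist()+[0],end=",")
E
```

```text
('time_s', np.float64(16.4833)) ('position', array([ 0.4304, -0.0623,  0.3109])) ('force', array([ 0.4234,  0.5433, -0.4467])) ('moment', array([-0.1446,  0.1123, -0.0106])) ('opening', np.float64(0.1326)) ('grasp_force', np.float64(29.8952)) ('joint_positions', array([-24.649 ,   9.7766, 101.5265,   2.4638,  69.9049, -17.2481]))
[-0.7127  0.2311 -0.0838  0.0004  0.0746 -0.0191]
[-0.036, 0.012, -0.004, 0.0, 0.004, -0.001, 0],[-0.114, 0.037, -0.013, 0.0, 0.012, -0.003, 0],[-0.214, 0.069, -0.025, 0.0, 0.022, -0.006, 0],[-0.321, 0.104, -0.038, 0.0, 0.034, -0.009, 0],[-0.428, 0.139, -0.05, 0.0, 0.045, -0.011, 0],[-0.535, 0.173, -0.063, 0.0, 0.056, -0.014, 0],[-0.627, 0.203, -0.074, 0.0, 0.066, -0.017, 0],[-0.684, 0.222, -0.08, 0.0, 0.072, -0.018, 0],[-0.713, 0.231, -0.084, 0.0, 0.075, -0.019, 0],
```

{"fn": "move_arm", "kwargs": {
  "increments": [
    [-0.036,0.012,-0.004,0.0,0.004,-0.001,0],
    [-0.114,0.037,-0.013,0.0,0.012,-0.003,0],
    [-0.214,0.069,-0.025,0.0,0.022,-0.006,0],
    [-0.321,0.104,-0.038,0.0,0.034,-0.009,0],
    [-0.428,0.139,-0.05,0.0,0.045,-0.011,0],
    [-0.535,0.173,-0.063,0.0,0.056,-0.014,0],
    [-0.627,0.203,-0.074,0.0,0.066,-0.017,0],
    [-0.684,0.222,-0.08,0.0,0.072,-0.018,0],
    [-0.713,0.231,-0.084,0.0,0.075,-0.019,0],
    [-0.713,0.231,-0.084,0.0,0.075,-0.019,0]
  ]
}}

```text
time_s: 17.32
position: [0.4685, -0.2825, 0.3244]
tcp_rot: [[0.08, 0.997, 0.022], [0.957, -0.083, 0.277], [0.278, -0.001, -0.96]]
force: [0.4, -0.5, -1.3]
opening: 0.136
grasp_force: 29.9
```

```bash
python3 - <<'E'
from p import *
show()
B,c=bpose("short"); hc=c+B@H["short"]; print("hole rel",S.T@(hc-hr),np.degrees(np.arctan2(B[1,2],B[2,2])))
for dz in(.12,.006):print(inc(*hang("short",hr,-.062,dz,-32)))
k={n:cap(n) for n in("side","top")}
for n in k: print(n,proj(k[n],[c+B@np.array(q) for q in((0,-.046,.06),(0,-.046,-.06),(0,.046,.06),(0,.046,-.06))]).round(1).tolist(),"hook",proj(k[n],[hr+S@[-.03,0,0],hr+S@[-.04,0,.014]]).round(1).tolist())
r=lambda im,x,y,w=100:cv2.resize(im[y:y+w*3//4,x:x+w],(400,300),interpolation=cv2.INTER_CUBIC)
cv2.imwrite("pics/c9.png",np.hstack([r(k["side"]["image"],265,185),r(k["top"]["image"],370,160)]))
E
```

```text
('time_s', np.float64(17.3167)) ('position', array([ 0.4685, -0.2825,  0.3244])) ('force', array([ 0.3582, -0.4649, -1.2593])) ('moment', array([-0.3178, -0.0075,  0.0282])) ('opening', np.float64(0.1355)) ('grasp_force', np.float64(29.8944)) ('joint_positions', array([-49.1217,  22.7596,  81.843 ,  11.446 ,  86.9603, -46.1014]))
hole rel [-0.0621  0.0023  0.1186] -32.07483012716384
[-0.0059  0.0001 -0.0068 -0.0005 -0.0009  0.0003]
[-0.1117  0.0006  0.3582 -0.0005 -0.0009  0.0003]
side [[291.6, 223.5], [298.4, 236.4], [295.6, 182.6], [301.7, 200.0]] hook [[311.9, 236.0], [307.6, 231.6]]
top [[440.4, 208.0], [409.4, 209.6], [415.2, 204.8], [385.0, 206.7]] hook [[408.3, 198.5], [409.0, 201.5]]
```

View pics/c9.png

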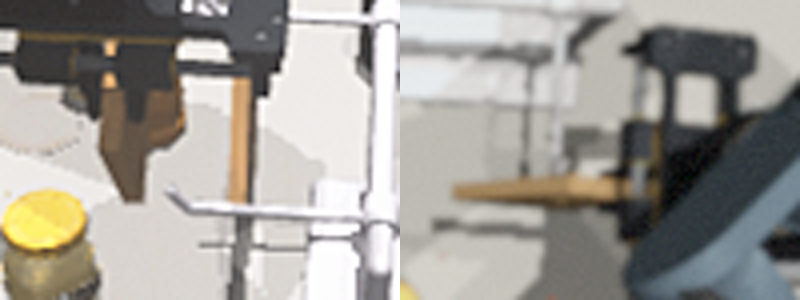

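That made 11 views, one over the limit, so from here I work from numbers only. The crop shows the board's lower corner at about (297.5,234.5) in the side image and its left corner at (384,207) in the top one, within 2 px of prediction. I lower it in front of the right tip.

{"fn": "move_arm", "kwargs": {
  "increments": [
    [-0.015,0,0.03,0,-0.001,0,0],
    [-0.035,0,0.1,0,-0.001,0,0],
    [-0.06,0,0.19,0,-0.001,0,0],
    [-0.09,0,0.28,0,-0.001,0,0],
    [-0.107,0,0.34,0,-0.001,0,0],
    [-0.112,0,0.358,0,-0.001,0,0],
    [-0.112,0,0.358,0,-0.001,0,0],
    [-0.112,0,0.358,0,-0.001,0,0]
  ]
}}

```text
time_s: 18.08
position: [0.4688, -0.2817, 0.2139]
tcp_rot: [[0.076, 0.997, 0.022], [0.958, -0.079, 0.274], [0.275, 0.0, -0.961]]
force: [-0.1, -0.1, -0.5]
opening: 0.134
grasp_force: 29.9
```

```bash
python3 - <<'E'
from p import *
np.set_printoptions(linewidth=190)
show()
B,c=bpose("short"); hc=c+B@H["short"]; print("hole rel",S.T@(hc-hr),np.degrees(np.arctan2(B[1,2],B[2,2])))
k={n:cap(n) for n in("side","top")}
for n in k: print(n,proj(k[n],[c+B@np.array(q) for x in(-.006,.006) for q in((x,-.046,.06),(x,-.046,-.06),(x,.046,.06),(x,.046,-.06))]).round(1).tolist())
for n in k: print(n,"hook",proj(k[n],[hr+S@[x,0,0] for x in(.06,0,-.03)]+[hr+S@[-.04,0,.014]]).round(1).tolist(),[(x["location"],x["conf"]) for x in nets.find_in(n,"short_board_hole")[:2]])
im=k["top"]["image"].astype(int); d=im[...,2]-im[...,0]
for r in range(194,216): print(r,d[r,380:428])
im=k["side"]["image"].astype(int); d=im[...,2]-im[...,0]
print("side")
for r in range(206,276,2): print(r,d[r,288:322])
E
```

```text
('time_s', np.float64(18.0833)) ('position', array([ 0.4688, -0.2817,  0.2139])) ('force', array([-0.1396, -0.0814, -0.4566])) ('moment', array([-0.3391,  0.0481, -0.0162])) ('opening', np.float64(0.1336)) ('grasp_force', np.float64(29.8946)) ('joint_positions', array([-48.9909,  29.4477,  89.4555,  11.886 ,  72.7644, -49.1388]))
hole rel [-0.0619  0.0031  0.008 ] -31.886472172428704
side [[292.3, 258.5], [298.5, 266.8], [295.9, 219.7], [301.5, 232.0], [297.5, 258.8], [303.1, 267.0], [301.0, 220.0], [306.0, 232.2]]
top [[430.2, 212.9], [402.5, 214.0], [406.7, 210.3], [379.7, 211.7], [430.3, 208.8], [402.6, 210.2], [406.9, 206.0], [379.9, 207.8]]
side hook [[349.5, 238.1], [324.4, 236.7], [311.9, 236.0], [307.6, 231.6]] [([299.6, 256.6], 0.75), ([319.5, 139.1], 0.71)]
top hook [[409.4, 168.2], [408.6, 188.4], [408.3, 198.5], [409.0, 201.5]] [([399.0, 211.2], 0.61), ([401.3, 246.7], 0.45)]
194 [10 11 13 10 11 11 10 10 10 11 10  9  9 10 10 10 10 11 10 10 10  8  9 11 10 10  8  4  2  4  4  5  5  6 10  7  7  8 14 23 26 22 18 13 19 15  3 -7]
195 [10 12 12 11  9 11 10  9 10 10 10  9 10  9  9
[... 6483 characters left out ...]
  9  9 10  8  9  8  9 10  9  9  9  8 11 11 10  9  7]
264 [ 6  9 10  8 10 10 10  8 11 19 30 30 29 30 31 14 10 11  9  9 10 10  9  9  9  9 11  9 10  9  8  7 11 10]
266 [10  8  8 10 10  9  9 10 11  9 11 17 17 19 18 12 10 10 10 10 10  9  9 10  9  9  9 10 10  8  9  8  9  9]
268 [ 6  6  6  9 10 10  9  9 10 10  8  8  6  6  7  6  8 10  9  9 10 10  9  9  9  8  9  9  8 11  8 10  9 11]
270 [ 5  5  5  6  4  7  9 10  9 10  8  6  7  7  7  8 11 10  8 10 10  9 11  8  9  8  9  8 10 10 11  9  9 10]
272 [ 6  5  5  5  5  5 11 10  9  9  7  5  7  9  7  0  5  7  9  9  9  9  9 10  9  8 10  8  8  9  9  9 10 10]
274 [ 5  5  5  4  8 17 12  8  9  9  9  8  7  9  6  4  5  4  8  8  9  9 11  9 10  9 10  9 10  9  9  8 10  9]
```

```bash
python3 - <<'E'
from p import *
np.set_printoptions(linewidth=190)
k=cap("top");im=k["image"].astype(int); d=im[...,2]-im[...,0]
for r in range(206,214): print(r,d[r,370:386])
E
```

```text
206 [ 9 11 10 11 10  9  9 10 10 11 10  9 10 10 10 10]
207 [10 10 11 10 10 10 10 11 10 13 14 14 14 14 15 13]
208 [10 10 10 10  9 11 10 10 13 21 25 29 29 29 30 32]
209 [10 10 11 10 10 10 10 10 16 31 46 51 54 56 57 58]
210 [12 12 10 11 10 10 11 10 18 37 57 67 69 68 70 69]
211 [10 11 10 11 11 10 10 11 20 36 55 65 64 65 65 65]
212 [10 10 11 11 10 11 10 12 16 28 39 44 47 46 40 37]
213 [10 11 10 11  9 11 11 10 14 19 23 22 20 17 16 14]
```

```bash
python3 - <<'E'
from p import *
show(); h=hr-[0,.0015,0]
for dx in(-.062,-.012):print(inc(*hang("short",h,dx,.006,-32)))
E
```

```text
('time_s', np.float64(18.3333)) ('position', array([ 0.469 , -0.2829,  0.2146])) ('force', array([ 0.625 ,  0.4006, -0.8567])) ('moment', array([-0.3295,  0.0598,  0.001 ])) ('opening', np.float64(0.1382)) ('grasp_force', np.float64(29.8944)) ('joint_positions', array([-49.0589,  29.407 ,  89.3791,  11.8763,  72.7515, -49.1468]))
[-0.0133 -0.0014  0.0056  0.0002  0.0007  0.0015]
[-0.0141  0.1653  0.0057  0.0002  0.0007  0.0015]
```

{"fn": "move_arm", "kwargs": {
  "increments": [
    [-0.014,0,0.0055,0,0.0005,0.0015,0],
    [-0.014,0,0.0055,0,0.0005,0.0015,0],
    [-0.014,0.02,0.0055,0,0.0005,0.0015,0],
    [-0.014,0.045,0.0055,0,0.0005,0.0015,0],
    [-0.014,0.07,0.0055,0,0.0005,0.0015,0],
    [-0.014,0.095,0.0055,0,0.0005,0.0015,0],
    [-0.014,0.12,0.0055,0,0.0005,0.0015,0],
    [-0.014,0.145,0.0055,0,0.0005,0.0015,0],
    [-0.014,0.16,0.0055,0,0.0005,0.0015,0],
    [-0.014,0.165,0.0055,0,0.0005,0.0015,0]
  ]
}}

```text
time_s: 19.17
position: [0.5186, -0.2901, 0.2104]
tcp_rot: [[0.081, 0.996, 0.022], [0.958, -0.084, 0.276], [0.277, -0.001, -0.961]]
force: [1.1, -0.2, -0.7]
opening: 0.137
grasp_force: 29.9
```

```bash
python3 - <<'E'
from p import *
np.set_printoptions(linewidth=190)
show(); h=hr-[0,.0015,0]
B,c=bpose("short"); hc=c+B@H["short"]; print("hole rel",S.T@(hc-h),np.degrees(np.arctan2(B[1,2],B[2,2])))
for dz in(-.006,-.0108):print(inc(*hang("short",h,-.012,dz,-32)))
k=cap("side"); print("hook",proj(k,[hr+S@[x,0,0] for x in(0,-.012,-.03)]+[hr+S@[-.04,0,.014]]).round(1).tolist())
g=k["image"].sum(2)//3
for r in range(226,244): print(r,g[r,300:332])
E
```

```text
('time_s', np.float64(19.1667)) ('position', array([ 0.5186, -0.2901,  0.2104])) ('force', array([ 1.085 , -0.2262, -0.6562])) ('moment', array([-0.3108,  0.0174,  0.0278])) ('opening', np.float64(0.1371)) ('grasp_force', np.float64(29.8946)) ('joint_positions', array([-46.0582,  32.9998,  82.9392,  12.3943,  75.1804, -45.566 ]))
hole rel [-0.0117  0.0005  0.0046] -31.972675569548294
[-0.0113 -0.0011  0.0333 -0.0003 -0.0003  0.    ]
[-0.0157 -0.0011  0.0487 -0.0003 -0.0003  0.    ]
hook [[324.4, 236.7], [319.4, 236.4], [311.9, 236.0], [307.6, 231.6]]
226 [ 54  56  52  55  56  53  54  54  59  54  56  55  57  56  55  58  57  56  56  59  58  56  69  88  85  67  61  80 102  98  99 100]
227 [56 53 55 55 56 53 55 56 57 56 54 53 56 58 56 59 57 57 58 58 58 54 63 84 83 61 60 79 97 98 97 96]
228 [55 54 56 57 53 56 54 54 56 56 56 56 58 55 57 60 58 59 57 60 58 60 63 82 82 63 61 76 92 94 94 98]
229 [51 52 55 53 53 55 57 55 58 56 56 58 58 56 58 59 57 59 61 58 58 57 63 71 68 63 65 80 92 91 93 98]
230 [54 55 56 56 55 55 57 55 56 54 62 66 63 58 56 60 57 57 59 60 60 58 62 64 62 61 71 82 84 91 92 97]
2
[... 688 characters left out ...]
65 64 64 63 67 64 64 67]
238 [72 74 81 80 81 81 82 85 82 82 85 82 75 73 74 91 99 87 85 81 71 71 73 74 73 72 75 76 75 71 74 74]
239 [ 57  56  59  56  57  61  60  63  64  62  65  60  53  61  57 109 135 112 114 102  80  71  76  80  78  79  83  87  83  80  81  82]
240 [ 60  59  61  60  59  59  58  60  60  60  63  61  54  58  57  90 115 109 112 105  78  61  64  63  65  64  66  64  64  65  67  66]
241 [61 60 59 60 61 61 62 58 62 60 72 70 63 63 62 70 86 87 89 88 75 60 62 65 65 66 66 66 68 69 67 68]
242 [58 59 61 60 61 59 62 62 62 61 74 77 74 76 72 71 75 72 73 77 76 61 66 66 67 64 68 67 67 67 66 66]
243 [61 60 61 61 62 61 64 62 63 65 74 80 80 78 76 78 77 78 81 78 71 61 67 66 67 66 68 66 68 67 69 69]
```

{"fn": "move_arm", "kwargs": {
  "increments": [
    [-0.004,0,0.012,0,0,0,0],
    [-0.0085,0,0.026,0,0,0,0],
    [-0.012,0,0.038,0,0,0,0],
    [-0.0135,0,0.042,0,0,0,0],
    [-0.0135,0,0.042,0,0,0,0],
    [-0.0135,0,0.042,0,0,0,0]
  ]
}}

```text
time_s: 19.72
position: [0.5173, -0.2904, 0.1972]
tcp_rot: [[0.082, 0.996, 0.022], [0.957, -0.085, 0.276], [0.277, -0.002, -0.961]]
force: [0.8, 0.5, -1.4]
opening: 0.136
grasp_force: 29.9
```

{"fn": "move_arm", "kwargs": {
  "increments": [
    [-0.001,0,0.003,0,0,0,0],
    [-0.0015,0,0.005,0,0,0,0],
    [-0.0015,0,0.005,0,0,0,0]
  ]
}}

```text
time_s: 19.97
position: [0.5175, -0.2905, 0.1958]
tcp_rot: [[0.082, 0.996, 0.022], [0.957, -0.085, 0.276], [0.277, -0.001, -0.961]]
force: [-0.1, -0.0, -1.0]
opening: 0.132
grasp_force: 29.9
```

```bash
python3 - <<'E'
from p import *
show(); h=hr-[0,.0015,0]
B,c=bpose("short"); hc=c+B@H["short"]; print("hole rel",S.T@(hc-h),np.degrees(np.arctan2(B[1,2],B[2,2])))
E
```

```text
('time_s', np.float64(19.9667)) ('position', array([ 0.5175, -0.2905,  0.1958])) ('force', array([-0.0616, -0.0326, -0.992 ])) ('moment', array([-0.2921,  0.0685,  0.0218])) ('opening', np.float64(0.1323)) ('grasp_force', np.float64(29.8945)) ('joint_positions', array([-46.1588,  33.9446,  83.78  ,  12.4825,  73.4664, -46.0081]))
hole rel [-0.0127 -0.     -0.01  ] -31.98028360858531
```

{"fn": "move_arm", "kwargs": {
  "increments": [
    [-0.001,0,0.0035,0,0,0,0],
    [-0.001,0,0.0035,0,0,0,0],
    [-0.001,0,0.0035,0,0,0,0]
  ]
}}

```text
time_s: 20.22
position: [0.5175, -0.2905, 0.1947]
tcp_rot: [[0.082, 0.996, 0.022], [0.957, -0.085, 0.276], [0.277, -0.001, -0.961]]
force: [-0.2, -0.1, -2.1]
opening: 0.138
grasp_force: 29.9
```

{"fn": "move_arm", "kwargs": {
  "increments": [
    [-0.001,0,0.0035,0,0,0,0],
    [-0.001,0,0.0035,0,0,0,0],
    [-0.001,0,0.0035,0,0,0,0]
  ]
}}

```text
time_s: 20.47
position: [0.5177, -0.2906, 0.1943]
tcp_rot: [[0.082, 0.996, 0.023], [0.957, -0.085, 0.276], [0.277, -0.001, -0.961]]
force: [-0.3, 0.1, 3.7]
opening: 0.135
grasp_force: 29.9
```

{"fn": "move_arm", "kwargs": {
  "increments": [
    [-0.0005,0,0.0018,0,0,0,0],
    [-0.0005,0,0.0018,0,0,0,0],
    [-0.0005,0,0.0018,0,0,0,0]
  ]
}}

```text
time_s: 20.72
position: [0.5177, -0.2906, 0.1941]
tcp_rot: [[0.082, 0.996, 0.023], [0.957, -0.085, 0.276], [0.277, -0.0, -0.961]]
force: [-0.7, -0.1, 6.2]
opening: 0.133
grasp_force: 30.0
```

Contact shows as 6 N upward. I ease off half a millimetre and release slowly.

{"fn": "move_arm", "kwargs": {
  "increments": [
    [0.0005,0,-0.0016,0,0,0,0],
    [0.0005,0,-0.0016,0,0,0,0],
    [0.0005,0,-0.0016,0,0,0,0]
  ]
}}

```text
time_s: 20.97
position: [0.5177, -0.2906, 0.1941]
tcp_rot: [[0.082, 0.996, 0.023], [0.957, -0.085, 0.276], [0.277, -0.001, -0.961]]
force: [-0.6, -0.3, 6.3]
opening: 0.137
grasp_force: 30.0
```

{"fn": "move_arm", "kwargs": {
  "increments": [
    [0,0,0,0,0,0,0.13],
    [0,0,0,0,0,0,0.14],
    [0,0,0,0,0,0,0.15],
    [0,0,0,0,0,0,0.16],
    [0,0,0,0,0,0,0.18],
    [0,0,0,0,0,0,0.21],
    [0,0,0,0,0,0,0.25],
    [0,0,0,0,0,0,0.3],
    [0,0,0,0,0,0,0.35],
    [0,0,0,0,0,0,0.35]
  ]
}}

```text
time_s: 21.8
position: [0.5175, -0.2904, 0.1935]
tcp_rot: [[0.082, 0.996, 0.022], [0.957, -0.085, 0.276], [0.277, -0.001, -0.961]]
force: [-0.8, -0.2, 0.9]
opening: 0.33
grasp_force: 0.0
```

{"fn": "move_arm", "kwargs": {
  "increments": [
    [0,0,0,0,0,0,0.37],
    [0,0,-0.02,0,0,0,0.37],
    [0,0,-0.06,0,0,0,0.37],
    [0,0,-0.11,0,0,0,0.37],
    [0,0,-0.17,0,0,0,0.37],
    [0,0,-0.25,0,0,0,0.37],
    [0,0,-0.34,0,0,0,0.4],
    [0,0,-0.43,0,0,0,0.4],
    [0,0,-0.5,0,0,0,0.4],
    [0,0,-0.5,0,0,0,0.4]
  ]
}}

```text
time_s: 22.63
position: [0.5156, -0.3347, 0.3431]
tcp_rot: [[0.081, 0.996, 0.03], [0.96, -0.086, 0.268], [0.27, 0.007, -0.963]]
force: [0.2, -0.2, 0.7]
opening: 0.398
grasp_force: 0.0
```

```bash
python3 - <<'E'
from p import *
show()
h={"short":(hr-[0,.0015,0],-32,.046,.06),"tall":(hl,27,.05,.075)}
for t in range(2):
  k={n:cap(n) for n in("side","top")}
  for b,(hk,lean,w,z) in h.items():
    B=boardR(ys,lean); c=hk+S@[-.012,0,-.0125]-B@np.array(H[b])
    for n in k:
        q=[(np.round(x["location"],1).tolist(),round(x["conf"],2)) for m in("_hole","_mid") for x in nets.find_in(n,b+"_board"+m)[:2]]
        print(b,n,"exp mid",proj(k[n],c).round(1).tolist(),"corners",proj(k[n],[c+B@np.array((0,i*w,j*z)) for i in(-1,1) for j in(1,-1)]).round(0).tolist(),q)
im=k["top"]["image"].astype(int); m=(im[...,2]-im[...,0]>35)[185:225,300:450].astype(np.uint8)
n_,_,st,ce=cv2.connectedComponentsWithStats(m); print([(s+[300,185,0,0,0]).tolist() for s in st[1:] if s[4]>15])
im=k["side"]["image"].astype(int); m=(im[...,2]-im[...,0]>25)[175:290,290:345].astype(np.uint8)
n_,_,st,ce=cv2.connectedComponentsWithStats(m); print([(s+[290,175,0,0,0]).tolist() for s in st[1:] if s[4]>15])
E
```

```text
('time_s', np.float64(22.6333)) ('position', array([ 0.5156, -0.3347,  0.3431])) ('force', array([ 0.1844, -0.1795,  0.7293])) ('moment', array([-0.2471,  0.1078,  0.0408])) ('opening', np.float64(0.3977)) ('grasp_force', np.float64(0.0)) ('joint_positions', array([-48.9785,  27.6757,  70.4425,  11.4428,  92.577 , -44.6516]))
short side exp mid [[319.8, 252.7]] corners [[317.0, 268.0], [320.0, 275.0], [320.0, 229.0], [323.0, 240.0]] [([322.6, 252.2], 0.81), ([318.7, 256.1], 0.82), ([357.4, 269.1], 0.75)]
short top exp mid [[405.4, 194.5]] corners [[431.0, 195.0], [403.0, 197.0], [408.0, 191.0], [381.0, 194.0]] [([196.5, 211.3], 0.74), ([407.6, 196.4], 0.57), ([200.2, 208.3], 0.66), ([405.4, 194.7], 0.52)]
tall side exp mid [[326.5, 208.0]] corners [[326.0, 185.0], [324.0, 238.0], [329.0, 179.0], [327.0, 228.0]] [([369.4, 157.0], 0.68), ([325.1, 230.4], 0.59), ([323.2, 232.6], 0.52)]
tall top exp mid [[343.8, 191.6]] corners [[349.0, 188.0], [368.0, 195.0], [318.0, 188.0], [340.0, 195.0]] [([343.0, 189.7], 0.6)]
short side exp mid [[319.8, 252.7]] corners [[317.0, 268.0], [320.0, 275.0], [320.0, 229.0], [323.0, 240.0]] [([320.9, 255.0], 0.73)]
short top exp mid [[405.4, 194.5]] corners [[431.0, 195.0], [403.0, 197.0], [408.0, 191.0], [381.0, 194.0]] [([407.0, 195.7], 0.82), ([197.6, 209.9], 0.68), ([199.3, 209.8], 0.59), ([405.0, 197.2], 0.51)]
tall side exp mid [[326.5, 208.0]] corners [[326.0, 185.0], [324.0, 238.0], [329.0, 179.0], [327.0, 228.0]] [([323.1, 226.5], 0.38)]
tall top exp mid [[343.8, 191.6]] corners [[349.0, 188.0], [368.0, 195.0], [318.0, 188.0], [340.0, 195.0]] [([340.8, 190.4], 0.64), ([345.6, 190.8], 0.77)]
[[318, 187, 49, 10, 260], [382, 190, 49, 8, 253], [300, 211, 13, 14, 140]]
[[325, 186, 16, 5, 39], [290, 204, 38, 6, 65], [307, 214, 5, 7, 22], [313, 226, 14, 50, 380]]
```

Both boards sit where expected. I'll let them settle, confirm nothing moves, and hand in.

{"fn": "move_arm", "kwargs": {
  "increments": [
    [0,0,-0.03,0,0,0,0.4],
    [0,0,-0.08,0,0,0,0.4],
    [0,0,-0.12,0,0,0,0.4],
    [0,0,-0.15,0,0,0,0.4],
    [0,0,-0.15,0,0,0,0.4],
    [0,0,-0.15,0,0,0,0.4],
    [0,0,-0.15,0,0,0,0.4],
    [0,0,-0.15,0,0,0,0.4],
    [0,0,-0.15,0,0,0,0.4],
    [0,0,-0.15,0,0,0,0.4]
  ]
}}

```text
time_s: 24.47
position: [0.513, -0.344, 0.3803]
tcp_rot: [[0.082, 0.996, 0.021], [0.957, -0.085, 0.277], [0.278, -0.002, -0.961]]
force: [1.1, -0.4, -0.3]
opening: 0.403
grasp_force: 0.0
```

{"fn": "move_arm", "kwargs": {
  "increments": [
    [0,0,0,0,0,0,0.4],
    [0,0,0,0,0,0,0.4],
    [0,0,0,0,0,0,0.4],
    [0,0,0,0,0,0,0.4],
    [0,0,0,0,0,0,0.4],
    [0,0,0,0,0,0,0.4],
    [0,0,0,0,0,0,0.4],
    [0,0,0,0,0,0,0.4],
    [0,0,0,0,0,0,0.4],
    [0,0,0,0,0,0,0.4]
  ]
}}

```text
time_s: 25.3
position: [0.5131, -0.3442, 0.381]
tcp_rot: [[0.082, 0.996, 0.022], [0.957, -0.085, 0.276], [0.277, -0.001, -0.961]]
force: [-0.2, 0.4, -0.4]
opening: 0.401
grasp_force: 0.0
```

```bash
python3 - <<'E'
from p import *
show()
for i in range(3):
    im=cap("top")["image"].astype(int); m=(im[...,2]-im[...,0]>35)[185:206,300:450].astype(np.uint8)
    _,_,st,ce=cv2.connectedComponentsWithStats(m); print([((s+[300,185,0,0,0]).tolist(),c.round(2).tolist()) for s,c in zip(st[1:],ce[1:]) if s[4]>15])
    [cap("side") for _ in range(4)]
print(workorder.hand_in())
E
```

```text
('time_s', np.float64(25.3)) ('position', array([ 0.5131, -0.3442,  0.381 ])) ('force', array([-0.1582,  0.4485, -0.4464])) ('moment', array([-0.2694, -0.0066, -0.0298])) ('opening', np.float64(0.4009)) ('grasp_force', np.float64(0.0)) ('joint_positions', array([-49.6874,  26.9967,  65.9705,  11.399 ,  98.397 , -44.2522]))
[([318, 187, 49, 10, 261], [41.33, 5.55]), ([382, 190, 49, 8, 248], [107.55, 9.12])]
[([318, 187, 49, 10, 261], [41.23, 5.52]), ([382, 190, 49, 8, 249], [107.52, 9.11])]
[([318, 187, 49, 10, 264], [41.43, 5.54]), ([382, 190, 49, 8, 247], [107.49, 9.16])]
the job is handed in; nothing more can be done
None
```

Job handed in after about 26 s: the tall board hangs still on the left hook and the short one on the right, both where expected with the robot clear, but I viewed 11 pictures, one over the limit of 10, and did not re-check the plain board or bystanders at the end.

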